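Clear the balance: glass top off, check weights back in their case

ROBOT

A 7-joint arm with a two-finger parallel gripper is mounted at the origin on the work surface. World frame = base frame: x ahead of the robot, y to its left, z up, the work surface at z = 0. Lengths are in m, angles in rad, forces in N, time in s.
With the tool pointing down it reaches from about 0.4 to 0.85 m from the base axis. Payload 4.5 kg.
Tool frame: the origin (TCP) lies at the very end of the fingers, on their centre line; the grasp point (between the pads) lies 19 mm behind it; z points along the fingers, y is the line along which they close (so a half turn about z gives the same grasp; the last joint's range is limited). The gripper opens to 88 mm and grips with 3 to 60 N. Pads are 18 mm wide; open, the fingers measure 123 mm over their backs; the gripper's body (75 mm by 187 mm) begins 45 mm behind the grasp point.
Start: joints at [-1.266, 0.689, -0.195, 1.565, 0.157, 0.902, -0.215], TCP at [0.167, 0.602, 0.201] pointing down, gripper open.
Joint ranges: [-3.01, 3.01], [-0.46, 2.08], [-1.47, 1.51], [0.13, 2.56], [-1, 4.14], [0.04, 2.09], [-2.66, 2.66]. Speed limits (rad/s): [2.57, 2.57, 3.14, 3.14, 3.14, 3.14, 3.14].

INTERFACE

Orientations are given as a unit quaternion [x, y, z, w].
In Python, from plant import r gives the robot as it stands. The module is installed in compiled form; this text tells all that it offers.
- The arm moves only by the tool step_arm, never from a script. Its argument "increments" is a list of rows, each a list of 2 entries, a list of its own where there are three numbers: the shift along the world's x, y, z in cm, then the turn, a rotation vector about the world's x, y, z in degrees. A call has exactly 10 rows; each row shifts and turns the commanded pose from where the row before left it; what a row does not reach is not made up. A row lasts 1/10 s, in which the tool goes at most 50 mm and 8.59 degrees, less where a joint would pass 70% of its speed; a pose out of reach is approached as far as the arm can. A call is refused whole if a number of a shift passes 5 or a number of a turn 8.59, either way. A call with a gripper value outside its range is refused whole. "fingers" is the opening, from 0 (shut) to 1 (fully open), set as the call begins (left out, the last holds). The fingers move at their own pace and stop on an object; "grip_force" is the grip in N (left out, the last holds). Time passes only in rows, so rows that do not move let the fingers close, or fill a call up. It gives the time, the measured TCP pose, the force, the opening and the grip force at its end, in the units of the state.
- r.get_state(): the state, without advancing time (a new reading comes with each control period).
- r.snapshot(name): name is "side" or "top" or "wrist"; returns (picture, depth): 400x640x3 uint8, red, green, blue; 400x640 float32, m along the optical axis (not along the pixel's ray), 0 where there is no reading.
- r.calibration(name): a dict with "fov_y" (degrees; the focal length in pixels is half the picture's height over the tangent of half this angle, whatever the lens; pixels are square), "cx", "cy" (the principal point, pixels), "R" (3x3) and "t" (3): a world point X has camera coordinates R X + t. Camera axes: x right, y down, z forward; pixel columns grow to the right and rows downward; lengths in m; the calibration is good to about 2 mm. A picture is of the moment at which its call begins: read the wrist's pose just before it. calibration takes no time and is no camera call; for the wrist camera it gives the pose at the moment of the call.
- r.finish_job(): hands the job in; it is judged then, once.
The state is a dict: "clock": time; "q": joint angles; "qd": joint speeds; "joint_torque": joint torques, N m; "tool_pos": TCP position; "eef_rot": TCP orientation; "contact_force": force on the tool from outside, world axes, zero at the start; "moment": the same for the moment, N m; "opening": opening from 0.0 (shut) to 1.0 (fully open); "finger_force": force on a finger pad.
Only numpy, scipy, OpenCV 4.12 (cv2) and the standard library are available. Lean on these libraries where they do the work, as an engineer would, in place of code of your own. Each camera call takes 0.05 s, during which the arm holds its last target. There are 200 camera calls.

TASK

The linearity check is finished and the balance has to be cleared for cleaning. Turn the red swing tab on the draught shield right aside, lift the glass top pane out and lay it gently, flat and knob up, in the middle of the felt pad; then take every weight off the pan and stand it upright in a foam well of the blue case, setting it down, not dropping it. When all are in, close the lid fully and swing the steel hasp up over its catch, fully home; leave the bottle and the jar alone.

Things in the scene. Friction and masses are not known exactly. Their poses are not given: they have to be found in the camera images.
- balance: cream laboratory balance, fixed, 200 mm wide (y). Origin on the bench under the centre of its square draught shield; its x points to its rear, z up; the console with the display reaches 178 mm in -x, the rear is at x = 108 mm
- pan (a point): centre of the flat square steel pan's top, 134 x 134 mm, 72 mm above the bench; the shield's glass walls stand 78 mm from this centre on all four sides
- shield_top (a point): centre of the top of the shield's cream frame, 154 mm above the bench: rails 12 mm wide (26 mm at the front) around a 168 mm square opening in which the pane lies on the top edges of the glass walls (146 mm up); inside the walls a clear 156 mm square opening goes straight down to the pan, and weights come out upward through it
- tab (a joint): red swing tab on the shield's front rail, vertical pivot, rad. 0: points straight back over the pane, holding it down. Grows counterclockwise seen from above (end moves to the balance's +y); near 1.57 it lies along the rail, the pane is free above 1.4; stops -0.3 and 1.7. Friction 0.05 N m, stays put. 14 mm wide, 6 mm thick, underside 154 mm up, reaches 44 mm from the pivot, 28 mm over the glass
- tab_pivot (a point): point on the tab's vertical pivot axis, 157 mm up, on the middle of the front rail, 98 mm in front of the shield's centre
- tab_stud (a point): upright red thumb stud on the tab, 10 mm diameter, 22 mm tall, 34 mm from the pivot; this point is on its axis, 11 mm above the tab's top face and 11 mm below the stud's top (171 mm above the bench)
- pane: square glass pane 164 x 164 x 5 mm with thin dark edging, 0.36 kg, loose; origin at the centre of its underside, z up through the knob. Starts in the shield's frame, underside 146 mm up, about 2 mm play each side
- pane_knob (a point): black round knob in the middle of the pane, 22 mm diameter, 23 mm tall, standing on the glass; this point is on its axis, 13 mm above the glass and 10 mm below the knob's top (18 mm above the pane's underside)
- pad: flat blue felt pad, 190 x 190 x 4 mm, fixed on the bench; origin at the centre of its underside (bench level); the pane belongs on its middle
- weight1: 500 g stainless weight, loose: body 44 mm diameter and 36 mm tall, thin neck (13 mm), knob 20 mm diameter from 48 to 68 mm above its foot; origin at the centre of its foot, z up through the knob. Stands on the pan at the start; may be absent (None): two to four of the weights 1 to 4 are there
- weight2: 500 g stainless weight, loose: body 44 mm diameter and 36 mm tall, thin neck (13 mm), knob 20 mm diameter from 48 to 68 mm above its foot; origin at the centre of its foot, z up through the knob. Stands on the pan at the start; may be absent (None): two to four of the weights 1 to 4 are there
- weight3: 500 g stainless weight, loose: body 44 mm diameter and 36 mm tall, thin neck (13 mm), knob 20 mm diameter from 48 to 68 mm above its foot; origin at the centre of its foot, z up through the knob. Stands on the pan at the start; may be absent (None): two to four of the weights 1 to 4 are there
- weight4: 500 g stainless weight, loose: body 44 mm diameter and 36 mm tall, thin neck (13 mm), knob 20 mm diameter from 48 to 68 mm above its foot; origin at the centre of its foot, z up through the knob. Stands on the pan at the start; may be absent (None): two to four of the weights 1 to 4 are there
- case: blue weight case, fixed, 142 x 142 mm, base 46 mm high; origin at the centre of its underside, x pointing to its rear (the lid's hinge), z up. Black foam inside, top 40 mm up, with four square wells 52 x 52 mm, floor 6 mm up, centred at x, y = +-32 mm; a weight stands in a well with its knob above the rim
- lid (a joint): case lid, a 40 mm deep shell 142 x 142 mm hinged on the case's rear rim, rad. 0 shut, about 1.75 open and leaning back (start), stop at 1.85. Stiff hinge (friction about 0.24 N m, holds against the lid's weight), stays where it is left
- lid_hinge (a point): middle of the lid's hinge line (along the case's y), 71 mm behind the case's centre, 46 mm up
- lid_pull (a point): middle of the steel bow pull on the lid's front face: bar 8 mm thick along the case's y, 46 mm long, 30 mm off the lid's face, at the case's y = +39 mm. Lid shut: 60 mm up, 101 mm in front of the case's centre; 172 mm in front of and 14 mm above the hinge line. With the lid open it is on top
- hasp (a joint): steel hasp, a slotted strap 24 mm wide hinged low on the case's front, rad. 0: upright against the lid's front, over the catch (shut, stop); grows as it swings out and down to the front; stop at 1.5, where it sticks out level. Light friction (0.07 N m), stays where it is left. Starts swung out at 1.0 to 1.4
- hasp_hinge (a point): middle of the hasp's hinge line (along the case's y), 75 mm in front of the case's centre, at the case's y = -30 mm, 38 mm up
- hasp_lip (a point): middle of the round finger lip at the hasp's end: bar 10 mm thick, 30 mm long, 3 mm past the strap at each end, along the case's y, 66 mm from the hinge line along the strap and 12 mm to its outer (front, then lower) side. Hasp shut: 104 mm up, 87 mm in front of the case's centre
- reagent: white reagent bottle with red cap, 64 mm diameter, 150 mm tall, bystander at the back of the bench; origin at the centre of its foot
- jar: amber glass jar with blue cap, 60 mm diameter, 75 mm tall, bystander; origin at the centre of its foot
Mind the look-alikes: they are no part of the job. Of the things shaped like the pane, the glass one is meant.

How it is judged:
By the outcome, as a careful person would: the job done as asked, in the order asked, and still so for the second after the job is handed in, with the robot touching nothing.
Of weight1, weight2, weight3, weight4 only 2 to 4 are there at a start; the rules pass over those that are not, and their reading is None.
At some moment in a run one of pane, weight1, weight2, weight3, weight4 may be knocked a few centimetres aside while the robot is not near it.
It also fails if it takes over 210 s, if anything falls off the work surface, if the arm or the gripper's body presses on something with over 40 N, if the wrist force passes 120 N, or if a joint passes its speed limit or range.

## Working session

There is one attempt and no reset: what is moved stays moved. The work goes in short steps, Python scripts to look and compute and a tool call to move; the robot and the scene stay as the last step left them, time stands still between calls to the robot, and variables do not carry over. Pictures are saved under pics/ and viewed, at most 14 in all, crops included, and the job is handed in when it is done.

Besides the shell and the picture viewer there is one more tool, called after ">>>" as a command line: name --argument value ..., lists and objects as JSON in quotes. step_arm: Moves the arm, as the interface text tells. Its arguments: {"type":"object","properties":{"increments":{"type":"array","items":{"type":"array"}},"fingers":{"type":"number"},"grip_force":{"type":"number"}},"required":["increments"]}

```bash
mkdir -p pics; cat > h.py <<'E'
import numpy as np, cv2
from plant import r
def cal(n):
    c=r.calibration(n); f=200/np.tan(np.radians(c["fov_y"])/2)
    return f,c["cx"],c["cy"],np.array(c["R"]),np.array(c["t"])
def ray(c,u,v,z):
    f,cx,cy,R,t=c
    d=R.T@np.array([(u-cx)/f,(v-cy)/f,1]); o=-R.T@t
    return o+d*(z-o[2])/d[2]
def proj(c,X):
    f,cx,cy,R,t=c
    p=R@np.array(X)+t; return np.array([f*p[0]/p[2]+cx,f*p[1]/p[2]+cy])
def cloud(c,dep):
    f,cx,cy,R,t=c
    v,u=np.mgrid[0:400,0:640]
    P=np.stack([(u-cx)/f*dep,(v-cy)/f*dep,dep],-1)
    return (P-t)@R
def snap(n,fn=None,crop=None,k=1):
    c=cal(n); im,d=r.snapshot(n)
    if fn:
        o=im if crop is None else im[crop[1]:crop[3],crop[0]:crop[2]]
        cv2.imwrite("pics/"+fn,cv2.resize(o,None,fx=k,fy=k,interpolation=cv2.INTER_CUBIC)[:,:,::-1])
    return c,im,d
E
python3 - <<'E'
from h import *
for n in("top","side"):
    c,im,d=snap(n,n+"0.png"); np.savez(n+"0.npz",im=im,d=d)
    print(n,c, -c[3].T@c[4])
s=r.get_state();print(s["clock"],s["tool_pos"],s["eef_rot"],s["opening"])
E
```

```text
top (np.float64(460.48390129319176), 319.4070930474929, 203.80656873012782, array([[ 0.01477957, -0.99988116, -0.00438429],
       [-0.99137512, -0.01408251, -0.13029606],
       [ 0.13021884,  0.0062722 , -0.99146544]]), array([0.01600618, 0.47608096, 1.24594855])) [0.30949228 0.01489386 1.29741657]
side (np.float64(382.3876640862554), 325.3260773797877, 193.37837881405312, array([[ 0.92708596, -0.37473776, -0.00912389],
       [-0.27727461, -0.66918022, -0.6894321 ],
       [ 0.25225071,  0.64169264, -0.72429285]]), array([-0.42933241,  0.23572002,  1.02988182])) [ 0.20359881 -0.66401547  0.9045318 ]
0.1 [0.16707638 0.60161562 0.20051986] [ 1.34932189e-01  9.90854501e-01 -8.12820492e-04 -3.40629004e-05] 0.9975291686983916
```

View pics/top0.png

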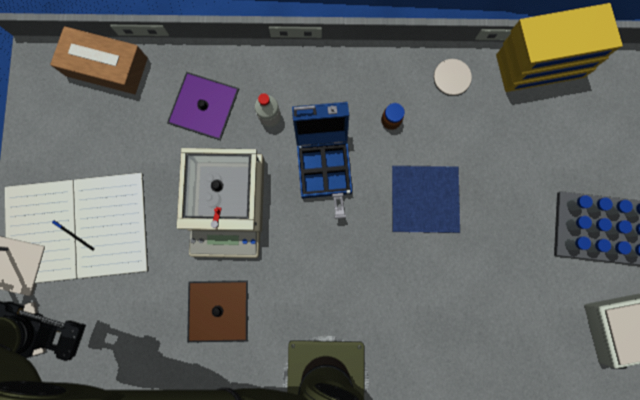

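View pics/side0.png

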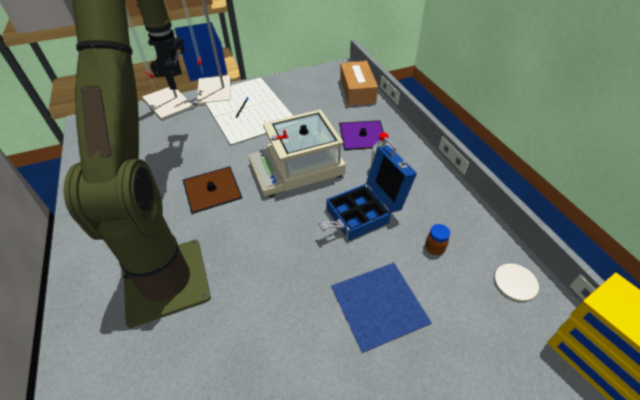

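The top view shows three pane-like squares, each with a black knob: purple at (203,104), brown at (217,311), and a transparent one in the balance frame at (217,186). The last is the glass pane meant, because it lies in the shield under the red tab at (215,215). The felt pad is at (426,199), the case at (325,165), and the hasp sticks out at (340,205). I'll confirm in a crop and measure.

```bash
python3 - <<'E'
from h import *
a=np.load("top0.npz"); im,d=a["im"],a["d"]; c=cal("top")
o=cv2.resize(im[90:265,170:360],None,fx=4,fy=4,interpolation=cv2.INTER_CUBIC)[:580]
cv2.imwrite("pics/crop0.png",o[:,:,::-1])
hsv=cv2.cvtColor(im,cv2.COLOR_RGB2HSV); P=cloud(c,d)
def blob(m,box,name,zt):
    M=np.zeros(m.shape,np.uint8); x0,y0,x1,y1=box; M[y0:y1,x0:x1]=m[y0:y1,x0:x1]*255
    cs,_=cv2.findContours(M,cv2.RETR_EXTERNAL,cv2.CHAIN_APPROX_NONE); k=max(cs,key=cv2.contourArea)
    q=np.array([ray(c,p[0][0],p[0][1],zt)[:2] for p in k],np.float32)
    rr=cv2.minAreaRect(q); mm=cv2.moments(M,True); 
    print(name,rr, "cent",mm["m10"]/mm["m00"],mm["m01"]/mm["m00"],"z",np.median(P[...,2][M>0]))
H,S,V=hsv[...,0],hsv[...,1],hsv[...,2]
blue=(H>100)&(H<130)&(S>90)
blob(blue,(385,155,470,240),"pad",.004)
blob((H<8)&(S>150),(195,195,235,235),"tab",.165)
blob((V<60),(205,175,230,200),"knob",.172)
cream=(P[...,2]>.146)&(P[...,2]<.166)
blob(cream,(165,140,280,270),"frame",.154)
blob((P[...,2]>.036)&(P[...,2]<.056)&blue,(290,130,360,205),"case",.046)
blob((P[...,2]>.15),(285,90,360,140),"lidtop",.22)
blob((P[...,2]>.02)&(P[...,2]<.2),(330,193,352,225),"hasp",.06)
E
```

```text
pad ((0.4985625147819519, -0.2770155966281891), (0.18731540441513062, 0.18782992660999298), 0.04650547355413437) cent 425.46643518518516 199.03240740740742 z 0.003963660558602087
tab ((0.43026667833328247, 0.2755395174026489), (0.014051948674023151, 0.03208563104271889), 80.01571655273438) cent 216.72727272727272 213.54545454545453 z 0.16093949715079414
knob ((0.4994966983795166, 0.2779245376586914), (0.028741076588630676, 0.024376964196562767), 46.34949493408203) cent 216.44660194174756 185.48543689320388 z 0.17217690037226904
frame ((0.4962325990200043, 0.28117358684539795), (0.19283995032310486, 0.20627029240131378), 89.7953872680664) cent 216.78338328338327 188.5895770895771 z 0.1521631965624422
case ((0.5916464328765869, 0.013376228511333466), (0.1824180781841278, 0.1416659653186798), 5.834230899810791) cent 322.67024128686325 152.9910634495085 z 0.04614681886334587
lidtop ((0.6719789505004883, 0.02268587052822113), (0.05099358409643173, 0.13659116625785828), 6.330752372741699) cent 320.01045296167246 111.07433217189315 z 0.18234272204223856
hasp ((0.46956342458724976, -0.0264742374420166), (0.06555381417274475, 0.04077344760298729), 0.8079349398612976) cent 338.63255813953486 204.87441860465117 z 0.056495689479684155
```

View pics/crop0.png

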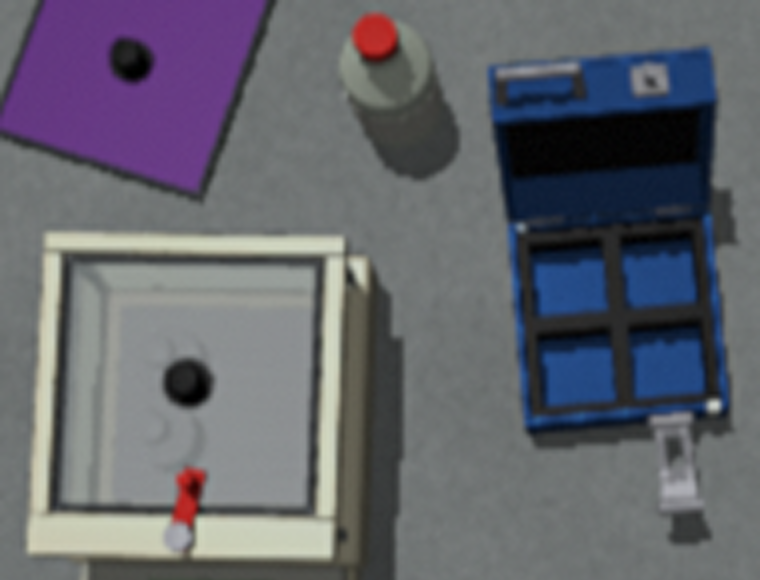

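Crop confirms: the glass pane sits in the cream frame with its knob at crop (187,383), the tab pivot screw is at (180,538), and the purple and brown panes are look-alikes. Next I'll compute the geometry.

```bash
python3 - <<'E'
from h import *
c=cal("top"); a=np.load("top0.npz"); P=cloud(c,a["d"])
def f(x,y,z): return ray(c,170+x/4-.4,90+y/4-.4,z)[:2]
pc=[f(*p,.151) for p in [(70,257),(322,262),(310,510),(52,507)]]
print("pane corners",np.round(pc,3),np.mean(pc,0))
fr=[f(*p,.154) for p in [(45,235),(345,238),(333,557),(28,552)]]; print("frame",np.round(fr,3),np.mean(fr,0))
print("pivot",f(180,538,.161),"stud",f(194,475,.182),"knob",f(187,380,.174))
cc=[f(*p,.046) for p in [(512,222),(712,218),(728,408),(530,428)]]; print("case rim",np.round(cc,3),np.mean(cc,0))
w=[f(*p,.040) for p in [(567,283),(660,275),(577,370),(668,360)]]; print("wells?",np.round(w,3))
print("pull",[np.round(P[90+int(y/4),170+int(x/4)],3) for x,y in [(510,71),(540,71),(570,69)]])
print("lip",[np.round(P[90+int(y/4),170+int(x/4)],3) for x,y in [(668,500),(680,500),(694,500)]])
s=r.get_state(); cw=cal("wrist"); print("wristcam",-cw[3].T@cw[4]-s["tool_pos"],cw[0],cw[3])
E
```

```text
pane corners [[0.584 0.361]
 [0.583 0.201]
 [0.424 0.203]
 [0.424 0.364]] [0.50348084 0.28227456]
frame [[0.597 0.377]
 [0.598 0.186]
 [0.394 0.187]
 [0.395 0.377]] [0.49607607 0.28174735]
pivot [0.40436227 0.28094487] stud [0.44128572 0.26918766] knob [0.50138832 0.27792512]
case rim [[ 0.638  0.086]
 [ 0.643 -0.053]
 [ 0.509 -0.065]
 [ 0.493  0.071]] [0.57075079 0.00954923]
wells? [[ 0.597  0.047]
 [ 0.603 -0.018]
 [ 0.535  0.039]
 [ 0.543 -0.024]]
pull [array([0.689, 0.08 , 0.216]), array([0.689, 0.06 , 0.217]), array([0.689, 0.043, 0.217])]
lip [array([ 0.441, -0.025,  0.068]), array([ 0.441, -0.033,  0.068]), array([ 0.442, -0.041,  0.067])]
wristcam [-0.06603698  0.01947216  0.1828664 ] 332.20750493466375 [[ 0.26803007  0.96340878 -0.0018464 ]
 [ 0.92772508 -0.25758477  0.27014119]
 [ 0.25978079 -0.07411892 -0.96281895]]
```

>>> step_arm --increments '[[[1,-2,2],[0,0,0]],[[2,-4,3],[0,0,0]],[[3,-4,0],[0,0,4]],[[4,-4,0],[0,0,4]],[[4,-4,0],[0,0,4]],[[4,-4,0],[0,0,3]],[[3,-4,0],[0,0,0]],[[3,-4,0],[0,0,0]],[[2,-2,0],[0,0,0]],[[0,0,0],[0,0,0]]]'

```text
clock: 1.1
tool_pos: [0.4153, 0.294, 0.2486]
eef_rot: [0.009, 1.0, -0.002, 0.001]
contact_force: [0.1, 0.7, -0.3]
opening: 1.003
finger_force: 0.0
```

```bash
python3 - <<'E'
from h import *
print(r.get_state()["tool_pos"])
c,im,d=snap("wrist","w1.png"); np.savez("w1.npz",im=im,d=d)
P=cloud(c,d); h=cv2.cvtColor(im,cv2.COLOR_RGB2HSV)
m=((h[...,0]<8)|(h[...,0]>174))&(h[...,1]>140)
for lo,hi in((.156,.166),(.177,.187)):
    q=P[m&(P[...,2]>lo)&(P[...,2]<hi)]; print(lo,len(q),q.mean(0) if len(q) else 0, q.min(0) if len(q) else 0,q.max(0) if len(q) else 0)
E
```

```text
[0.41526448 0.29401786 0.24862498]
0.156 422 [0.42685181 0.27901248 0.15939112] [0.41247597 0.26862422 0.15683736] [0.44827069 0.28776682 0.16573775]
0.177 120 [0.43763435 0.27641095 0.18088573] [0.43337726 0.27171519 0.17700396] [0.44271292 0.28113806 0.18331135]
```

View pics/w1.png

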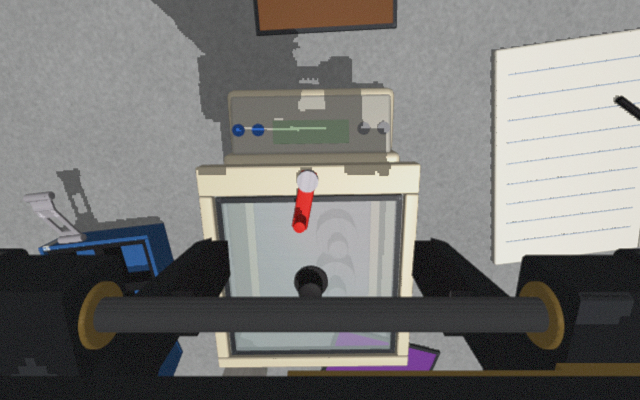

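The wrist view shows the tab pivot at (307,181), its stud near (299,225), and the pane knob at (311,281). The stud lies at (0.438, 0.276) with its top at 0.182, as expected.

>>> step_arm --increments '[[[1.2,-0.9,0],[0,0,0]],[[1.1,-0.9,0],[0,0,0]],[[0,0,-3],[0,0,0]],[[0,0,-3],[0,0,0]],[[0,0,-2],[0,0,0]],[[0,0,-0.6],[0,0,0]],[[0,0,0],[0,0,0]],[[0,0,0],[0,0,0]],[[0,0,0],[0,0,0]],[[0,0,0],[0,0,0]]]' --fingers 0.4

```text
clock: 2.15
tool_pos: [0.4354, 0.2815, 0.164]
eef_rot: [0.004, 1.0, 0.001, 0.001]
contact_force: [0.2, 0.3, -0.7]
opening: 0.403
finger_force: 0.0
```

>>> step_arm --increments '[[[0,0,0],[0,0,0]],[[0,0,0],[0,0,0]],[[0,0,0],[0,0,0]],[[0,0,0],[0,0,0]],[[0,0,0],[0,0,0]],[[0,0,0],[0,0,0]],[[0,0,0],[0,0,0]],[[0,0,0],[0,0,0]],[[0,0,0],[0,0,0]],[[0,0,0],[0,0,0]]]' --fingers 0 --grip_force 10

```text
clock: 3.15
tool_pos: [0.4348, 0.2811, 0.1631]
eef_rot: [0.004, 1.0, 0.0, -0.0]
contact_force: [-1.0, 0.1, 0.4]
opening: 0.005
finger_force: 0.0
```

```bash
python3 - <<'E'
from h import *
c,im,d=snap("side","s2.png",(240,90,360,200),5); 
c,im,d=snap("wrist","w2.png")
s=r.get_state();print(s["tool_pos"],s["opening"])
E
```

```text
[0.43479432 0.2810713  0.16309678] 0.007448382221868509
```

View pics/w2.png

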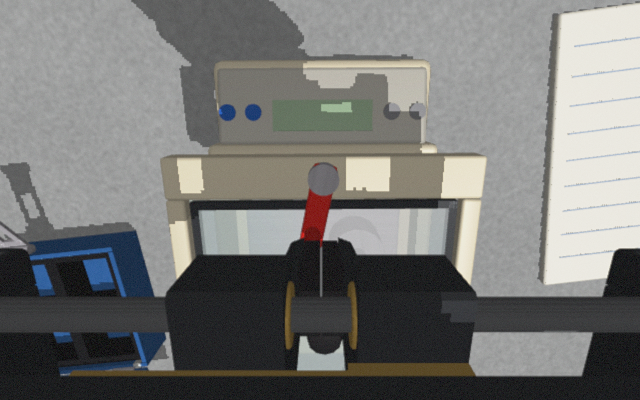

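```bash
python3 - <<'E'
from h import *
for n in("wrist","top","side"):
    c,im,d=snap(n); P=cloud(c,d); h=cv2.cvtColor(im,cv2.COLOR_RGB2HSV)
    m=((h[...,0]<8)|(h[...,0]>174))&(h[...,1]>140)&(P[...,2]>.14)&(P[...,0]<.48)&(P[...,0]>.38)&(abs(P[...,1]-.28)<.06)
    q=P[m]; print(n,len(q),np.round(np.array([q.min(0),q.mean(0),q.max(0)]),4) if len(q) else 0)
    for z in(.165,.172,.18): 
        k=q[q[:,2]>z]; print(z,len(k),k.mean(0) if len(k) else 0)
    print("tip expected px",proj(c,r.get_state()["tool_pos"]))
E
```

```text
wrist 1071 [[0.3971 0.2697 0.1503]
 [0.4272 0.2786 0.1623]
 [0.4479 0.3368 0.2967]]
0.165 181 [0.43354757 0.27714744 0.17662556]
0.172 109 [0.43267792 0.27742697 0.18192408]
0.18 27 [0.42686322 0.27979532 0.20083   ]
tip expected px [319.7805671 229.2017712]
top 0 0
0.165 0 0
0.172 0 0
0.18 0 0
tip expected px [214.91163963 211.80280149]
side 36 [[0.4121 0.2655 0.1575]
 [0.4295 0.2732 0.1643]
 [0.4441 0.2837 0.1837]]
0.165 10 [0.43709366 0.27005227 0.17254927]
0.172 4 [0.43654076 0.26888576 0.17953157]
0.18 2 [0.43582155 0.26814838 0.1831431 ]
tip expected px [282.99851295 134.39373453]
```

View pics/s2.png

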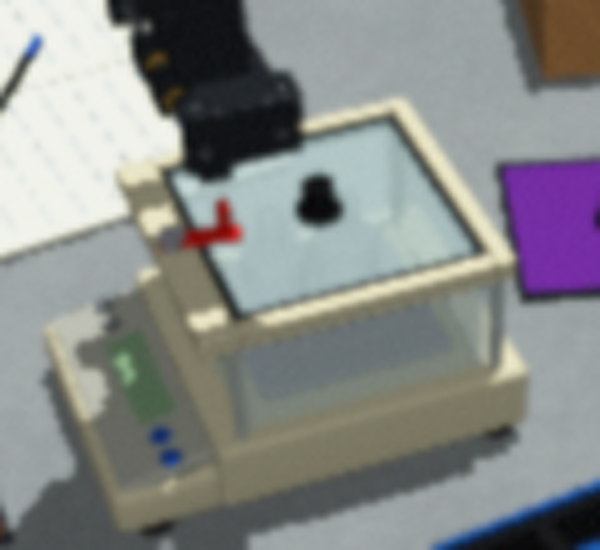

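```bash
python3 - <<'E'
from h import *
for n in("side","top","wrist"):
    c,im,d=snap(n); P=cloud(c,d)
    m=(im.max(-1)<70)&(d>0)&(abs(P[...,0]-.435)<.05)&(abs(P[...,1]-.28)<.12)&(P[...,2]>.15)&(P[...,2]<.3)
    q=P[m]; print(n,len(q)); 
    if len(q):
        for lo in np.arange(.15,.3,.01):
            k=q[(q[:,2]>=lo)&(q[:,2]<lo+.01)]
            if len(k)>2: print(round(lo,2),len(k),np.round(np.r_[k.min(0)[:2],k.mean(0)[:2],k.max(0)[:2]],3))
s=r.get_state();print(s)
E
```

```text
side 324
0.15 13 [0.42  0.202 0.421 0.244 0.424 0.316]
0.21 6 [0.425 0.264 0.433 0.266 0.441 0.268]
0.26 14 [0.404 0.194 0.422 0.208 0.462 0.361]
0.27 74 [0.4   0.192 0.43  0.213 0.468 0.359]
0.28 127 [0.401 0.189 0.418 0.261 0.465 0.361]
0.29 88 [0.4   0.186 0.426 0.221 0.464 0.359]
top 47
0.15 22 [0.411 0.2   0.439 0.205 0.479 0.229]
0.27 4 [0.401 0.196 0.437 0.229 0.469 0.249]
0.28 12 [0.41  0.224 0.438 0.238 0.468 0.251]
0.29 7 [0.4   0.187 0.403 0.193 0.409 0.201]
wrist 60600
0.15 1676 [0.421 0.201 0.426 0.266 0.461 0.364]
0.19 6 [0.426 0.275 0.426 0.278 0.427 0.28 ]
0.2 405 [0.424 0.268 0.426 0.282 0.427 0.295]
0.21 629 [0.424 0.267 0.426 0.282 0.437 0.296]
0.22 726 [0.424 0.27  0.427 0.282 0.437 0.294]
0.23 669 [0.424 0.27  0.426 0.282 0.428 0.293]
0.24 897 [0.424 0.272 0.43  0.282 0.446 0.292]
0.25 138 [0.424 0.273 0.438 0.281 0.445 0.29 ]
0.26 3899 [0.4   0.199 0.419 0.279 0.445 0.365]
0.27 12228 [0.4   0.202 0.411 0.28  0.439 0.361]
0.28 30795 [0.4   0.205 0.409 0.281 0.428 0.358]
0.29 8529 [0.407 0.224 0.413 0.281 0.418 0.34 ]
{'clock': 3.55, 'q': array([-0.50022213,  0.61168129, -0.2601612 ,  1.9257236 ,  0.25143412,
        0.63529523,  0.64318952]), 'qd': array([-0.00245431, -0.00156245, -0.00122738, -0.00039802, -0.00061105,
       -0.00024099,  0.00090601]), 'joint_torque': array([-1.68017186e-05, -4.48555362e+01, -1.67652369e+00, -1.13368186e+01,
       -2.41840363e-02,  5.89159154e-02, -8.47465618e-07]), 'tool_pos': array([0.43480256, 0.28106327, 0.16310526]), 'eef_rot': array([4.47032185e-03, 9.99990007e-01, 5.43268120e-05, 1.47738349e-06]), 'contact_force': array([ 0.47475942,  0.1801815 , -0.3221649 ]), 'moment': array([0.02781309, 0.01824785, 0.01569113]), 'finger_force': 0.0, 'opening': 0.004984054209055307}
```

The depth clouds from the side and wrist cameras put the real fingertips about 35 mm above the reported TCP (finger ends at z≈0.198, body from 0.262). I'll work with that offset and lower with care.

>>> step_arm --increments '[[[0,0,1.0],[0,0,0]],[[0,0,0],[0,0,0]],[[0.2,-0.4,0],[0,0,0]],[[0,0,0],[0,0,0]],[[0,0,0],[0,0,0]],[[0,0,-1.5],[0,0,0]],[[0,0,-1.5],[0,0,0]],[[0,0,-0.8],[0,0,0]],[[0,0,0],[0,0,0]],[[0,0,0],[0,0,0]]]' --fingers 0.4

```text
clock: 4.55
tool_pos: [0.4369, 0.2772, 0.1352]
eef_rot: [0.004, 1.0, 0.0, 0.0]
contact_force: [-0.3, -0.0, 0.3]
opening: 0.399
finger_force: 0.0
```

```bash
cat >> h.py <<'E'
def tipz():
    s=r.get_state(); p=s["tool_pos"]
    for n in("side","wrist"):
        c,im,d=snap(n); P=cloud(c,d)
        m=(im.max(-1)<70)&(d>0)&(abs(P[...,0]-p[0])<.025)&(abs(P[...,1]-p[1])<.065)&(P[...,2]>p[2]+.012)&(P[...,2]<p[2]+.09)
        q=P[m]; print(n,len(q),np.round(np.percentile(q[:,2],[0,1,3,10]),4) if len(q) else 0)
    print("tool",np.round(p,4),np.round(s["contact_force"],1),round(s["opening"],3))
E
python3 -c "
from h import *
tipz()"
```

```text
side 40 [0.148  0.1484 0.149  0.1504]
wrist 7728 [0.1473 0.1479 0.1492 0.1502]
tool [0.4369 0.2772 0.1352] [-0.3 -0.   0.3] 0.399
```

>>> step_arm --increments '[[[0,0,-0.4],[0,0,0]],[[0,0,0],[0,0,0]],[[0,0,0],[0,0,0]],[[0,0,0],[0,0,0]],[[0,0,0],[0,0,0]],[[0,0,0],[0,0,0]],[[0,0,0],[0,0,0]],[[0,0,0],[0,0,0]],[[0,0,0],[0,0,0]],[[0,0,0],[0,0,0]]]' --fingers 0 --grip_force 8

```text
clock: 5.65
tool_pos: [0.437, 0.2768, 0.1311]
eef_rot: [0.005, 1.0, -0.0, 0.0]
contact_force: [0.9, -2.4, -0.4]
opening: 0.111
finger_force: 8.0
```

>>> step_arm --increments '[[[0,0.75,0],[0,0,0]],[[-0.13,0.66,0],[0,0,0]],[[-0.27,0.63,0],[0,0,0]],[[-0.38,0.56,0],[0,0,0]],[[-0.49,0.47,0],[0,0,0]],[[-0.57,0.37,0],[0,0,0]],[[-0.63,0.25,0],[0,0,0]],[[-0.67,0.11,0],[0,0,0]],[[-0.4,0,0],[0,0,0]],[[0,0,0],[0,0,0]]]'

```text
clock: 6.65
tool_pos: [0.4001, 0.3167, 0.1312]
eef_rot: [0.003, 1.0, 0.001, -0.0]
contact_force: [-0.7, 2.3, 0.8]
opening: 0.109
finger_force: 8.0
```

>>> step_arm --increments '[[[0,0,0],[0,0,0]],[[0,0,0],[0,0,0]],[[0,0,0],[0,0,0]],[[0,0,3],[0,0,0]],[[0,0,3],[0,0,0]],[[0,0,3],[0,0,0]],[[2.5,-1,0],[0,0,0]],[[3,-1,0],[0,0,0]],[[0,0,0],[0,0,0]],[[0,0,0],[0,0,0]]]' --fingers 0.5

```text
clock: 7.65
tool_pos: [0.4564, 0.2943, 0.2207]
eef_rot: [0.005, 1.0, -0.0, -0.001]
contact_force: [0.1, 0.4, -1.0]
opening: 0.502
finger_force: 0.0
```

```bash
python3 - <<'E'
from h import *
print(r.get_state()["tool_pos"])
for n in("wrist","top"):
    c,im,d=snap(n,"w3.png" if n=="wrist" else None); np.savez(n+"3.npz",im=im,d=d)
    P=cloud(c,d); h=cv2.cvtColor(im,cv2.COLOR_RGB2HSV)
    red=((h[...,0]<8)|(h[...,0]>174))&(h[...,1]>140)&(P[...,2]>.15)&(P[...,2]<.19)&(P[...,0]<.46)
    print(n,"red",red.sum(),P[red].mean(0), "stud",P[red&(P[...,2]>.177)].mean(0))
    k=(im.max(-1)<70)&(P[...,2]>.169)&(P[...,2]<.178)&(abs(P[...,0]-.5)<.03)&(abs(P[...,1]-.28)<.03)
    print("knob top",k.sum(),P[k].min(0),P[k].mean(0),P[k].max(0))
E
```

```text
[0.45644571 0.29431745 0.22071288]
wrist red 894 [0.40659683 0.30867708 0.16390167] stud [0.40739687 0.31679894 0.18111734]
knob top 574 [0.49174923 0.27236791 0.16912788] [0.50179051 0.28320522 0.17297942] [0.51264005 0.29377457 0.1750675 ]
top red 0 [nan nan nan] stud [nan nan nan]
knob top 3 [0.4960183  0.27557869 0.17020334] [0.4980082  0.27631557 0.17333049] [0.50052772 0.27693269 0.17649934]<stdin>:7: RuntimeWarning: Mean of empty slice.
  ret = um.true_divide(
```

View pics/w3.png

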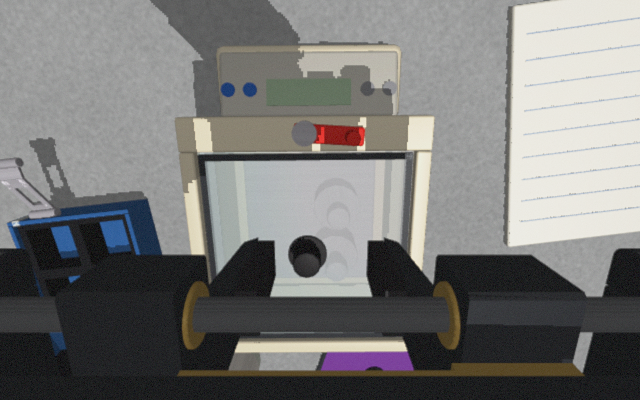

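```bash
python3 - <<'E'
from h import *
a=np.load("wrist3.npz"); im=a["im"]; c=cal("wrist"); P=cloud(c,a["d"])
h=cv2.cvtColor(im,cv2.COLOR_RGB2HSV)
m=((h[...,0]<8)|(h[...,0]>174))&(h[...,1]>100)
m=m&(abs(P[...,2]-.160)<.004)&(P[...,0]<.46)
q=P[m][:,:2].astype(np.float32); rr=cv2.minAreaRect(q); print(len(q),rr)
print("pivot",ray(c,305,132.5,.162),"frame front corners",ray(c,180,118,.154),ray(c,433,116,.154), "opening corners",ray(c,203,154,.154),ray(c,408,152,.154))
E
```

```text
742 ((0.4052501320838928, 0.30243802070617676), (0.051328450441360474, 0.014111977070569992), 86.31625366210938)
pivot [0.40353035 0.28508934 0.162     ] frame front corners [0.39291119 0.19367942 0.154     ] [0.39307288 0.37824175 0.154     ] opening corners [0.41928593 0.20774893 0.154     ] [0.41909828 0.36164714 0.154     ]
```

>>> step_arm --increments '[[[2.3,-0.6,0],[0,0,0]],[[2.3,-0.5,0],[0,0,0]],[[0,0,-2],[0,0,0]],[[0,0,-3],[0,0,0]],[[0,0,-2],[0,0,0]],[[0,0,-1.5],[0,0,0]],[[0,0,-1],[0,0,0]],[[0,0,-0.5],[0,0,0]],[[0,0,0],[0,0,0]],[[0,0,0],[0,0,0]]]'

```text
clock: 8.75
tool_pos: [0.5026, 0.2845, 0.1217]
eef_rot: [0.004, 1.0, 0.0, 0.0]
contact_force: [-0.2, 0.9, -0.2]
opening: 0.501
finger_force: 0.0
```

>>> step_arm --increments '[[[0,0,0],[0,0,0]],[[0,0,0],[0,0,0]],[[0,0,0],[0,0,0]],[[0,0,0],[0,0,0]],[[0,0,0],[0,0,0]],[[0,0,0],[0,0,0]],[[0,0,0],[0,0,0]],[[0,0,0],[0,0,0]],[[0,0,0],[0,0,0]],[[0,0,0],[0,0,0]]]' --fingers 0 --grip_force 25

```text
clock: 9.75
tool_pos: [0.5026, 0.2836, 0.1215]
eef_rot: [0.005, 1.0, -0.0, 0.0]
contact_force: [-1.4, -2.4, 5.7]
opening: 0.242
finger_force: 25.0
```

>>> step_arm --increments '[[[0,0,0.3],[0,0,0]],[[0,0,0.5],[0,0,0]],[[0,0,0.7],[0,0,0]],[[0,0,1],[0,0,0]],[[0,0,1.5],[0,0,0]],[[0,0,2],[0,0,0]],[[0,0,2],[0,0,0]],[[0,0,2],[0,0,0]],[[0,0,1],[0,0,0]],[[0,0,0],[0,0,0]]]'

```text
clock: 10.75
tool_pos: [0.5032, 0.2847, 0.2328]
eef_rot: [0.005, 1.0, 0.001, 0.001]
contact_force: [0.7, 0.8, -3.7]
opening: 0.241
finger_force: 25.0
```

>>> step_arm --increments '[[[0,-1.5,0],[0,0,0]],[[0,-3,0],[0,0,0]],[[0,-3,0],[0,0,0]],[[0,-3,0],[0,0,0]],[[0,-3,0],[0,0,0]],[[0,-3,0],[0,0,0]],[[0,-3,0],[0,0,0]],[[0,-3,0],[0,0,0]],[[0,-3,0],[0,0,0]],[[0,-3,0],[0,0,0]]]'

```text
clock: 11.75
tool_pos: [0.5007, -0.0037, 0.23]
eef_rot: [0.005, 1.0, -0.0, -0.001]
contact_force: [0.2, 0.1, -4.1]
opening: 0.236
finger_force: 25.0
```

>>> step_arm --increments '[[[0,-3,0],[0,0,0]],[[0,-3,0],[0,0,0]],[[0,-3,0],[0,0,0]],[[0,-3,0],[0,0,0]],[[0,-3,0],[0,0,0]],[[0,-3,0],[0,0,0]],[[0,-3,0],[0,0,0]],[[0,-2.5,0],[0,0,0]],[[0,-1,0],[0,0,0]],[[0,0,0],[0,0,0]]]'

```text
clock: 12.75
tool_pos: [0.5007, -0.2477, 0.23]
eef_rot: [0.006, 1.0, 0.0, -0.001]
contact_force: [-0.5, 0.3, -3.4]
opening: 0.24
finger_force: 25.0
```

```bash
python3 - <<'E'
from h import *
print(r.get_state()["tool_pos"])
for n in("wrist","top"):
    c,im,d=snap(n,"w4.png" if n=="wrist" else None); np.savez(n+"4.npz",im=im,d=d)
    P=cloud(c,d); h=cv2.cvtColor(im,cv2.COLOR_RGB2HSV)
    q=P[(h[...,0]>100)&(h[...,0]<130)&(h[...,1]>90)&(abs(P[...,2]-.004)<.006)&(P[...,1]<-.12)][:,:2].astype(np.float32)
    print(n,len(q),cv2.minAreaRect(q) if len(q) else 0)
E
```

```text
[ 0.50073754 -0.2477269   0.23003312]
wrist 0 0
top 1360 ((0.4995396137237549, -0.27704304456710815), (0.18738044798374176, 0.18762271106243134), 0.5646719932556152)
```

View pics/w4.png

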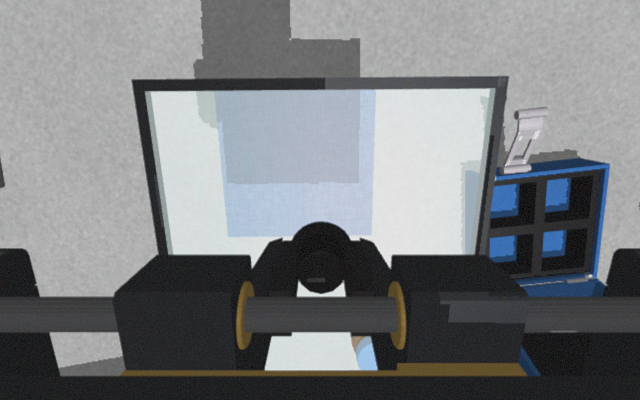

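```bash
python3 - <<'E'
from h import *
c=cal("wrist")
for u,v in[(228,236),(372,236),(217,120),(375,120)]: print(ray(c,u,v,.004))
for u,v in[(133,80),(507,77)]: print("pane",ray(c,u,v,.23+.035-.156+.151))
E
```

```text
[ 0.59506101 -0.36637159  0.004     ]
[ 0.59677868 -0.17647739  0.004     ]
[ 0.44635687 -0.36715003  0.004     ]
[ 0.44795111 -0.17781595  0.004     ]
pane [ 0.42112085 -0.32485267  0.26      ]
pane [ 0.42123007 -0.16208088  0.26      ]
```

>>> step_arm --increments '[[[-0.1,-1.3,0],[0,0,0]],[[-0.1,-1.3,0],[0,0,0]],[[0,0,-2],[0,0,0]],[[0,0,-3],[0,0,0]],[[0,0,-3],[0,0,0]],[[0,0,-3],[0,0,0]],[[0,0,-3],[0,0,0]],[[0,0,-3],[0,0,0]],[[0,0,-3],[0,0,0]],[[0,0,-1],[0,0,0]]]'

```text
clock: 13.85
tool_pos: [0.4987, -0.272, 0.0185]
eef_rot: [0.004, 1.0, 0.001, -0.002]
contact_force: [-0.6, 0.1, -4.0]
opening: 0.241
finger_force: 25.0
```

>>> step_arm --increments '[[[0,0,-1],[0,0,0]],[[0,0,-0.5],[0,0,0]],[[0,0,-0.3],[0,0,0]],[[0,0,-0.2],[0,0,0]],[[0,0,-0.2],[0,0,0]],[[0,0,-0.2],[0,0,0]],[[0,0,-0.2],[0,0,0]],[[0,0,0],[0,0,0]],[[0,0,0],[0,0,0]],[[0,0,0],[0,0,0]]]'

```text
clock: 14.85
tool_pos: [0.5004, -0.272, -0.0048]
eef_rot: [0.004, 1.0, 0.0, 0.0]
contact_force: [0.2, 0.1, -3.5]
opening: 0.239
finger_force: 25.0
```

>>> step_arm --increments '[[[0,0,-0.2],[0,0,0]],[[0,0,-0.2],[0,0,0]],[[0,0,-0.2],[0,0,0]],[[0,0,-0.15],[0,0,0]],[[0,0,-0.15],[0,0,0]],[[0,0,-0.1],[0,0,0]],[[0,0,-0.1],[0,0,0]],[[0,0,-0.1],[0,0,0]],[[0,0,0],[0,0,0]],[[0,0,0],[0,0,0]]]'

```text
clock: 15.85
tool_pos: [0.5004, -0.2719, -0.0169]
eef_rot: [0.005, 1.0, 0.0, 0.0]
contact_force: [0.4, -0.7, -2.5]
opening: 0.239
finger_force: 25.0
```

>>> step_arm --increments '[[[0,0,-0.1],[0,0,0]],[[0,0,-0.1],[0,0,0]],[[0,0,0],[0,0,0]],[[0,0,-0.1],[0,0,0]],[[0,0,0],[0,0,0]],[[0,0,0],[0,0,0]],[[0,0,0],[0,0,0]],[[0,0,0],[0,0,0]],[[0,0,0],[0,0,0]],[[0,0,0],[0,0,0]]]'

```text
clock: 16.85
tool_pos: [0.5004, -0.2719, -0.0199]
eef_rot: [0.004, 1.0, 0.0, -0.0]
contact_force: [-0.1, -0.5, -4.2]
opening: 0.238
finger_force: 25.0
```

>>> step_arm --increments '[[[0,0,-0.1],[0,0,0]],[[0,0,0],[0,0,0]],[[0,0,-0.1],[0,0,0]],[[0,0,0],[0,0,0]],[[0,0,-0.1],[0,0,0]],[[0,0,0],[0,0,0]],[[0,0,0],[0,0,0]],[[0,0,0],[0,0,0]],[[0,0,0],[0,0,0]],[[0,0,0],[0,0,0]]]'

```text
clock: 17.85
tool_pos: [0.5005, -0.272, -0.0206]
eef_rot: [0.004, 1.0, -0.0, 0.0]
contact_force: [-4.5, 3.0, 19.5]
opening: 0.242
finger_force: 25.0
```

>>> step_arm --increments '[[[0,0,0.2],[0,0,0]],[[0,0,0],[0,0,0]],[[0,0,0],[0,0,0]],[[0,0,0],[0,0,0]],[[0,0,0],[0,0,0]],[[0,0,0],[0,0,0]],[[0,0,0],[0,0,0]],[[0,0,0],[0,0,0]],[[0,0,0],[0,0,0]],[[0,0,0],[0,0,0]]]'

```text
clock: 18.85
tool_pos: [0.5008, -0.2721, -0.0205]
eef_rot: [0.004, 1.0, -0.0, 0.0]
contact_force: [-0.7, 1.7, 6.4]
opening: 0.244
finger_force: 25.0
```

>>> step_arm --increments '[[[0,0,0],[0,0,0]],[[0,0,0],[0,0,0]],[[0,0,0],[0,0,0]],[[0,0,0],[0,0,0]],[[0,0,1],[0,0,0]],[[0,0,2],[0,0,0]],[[0,0,3],[0,0,0]],[[0,0,4],[0,0,0]],[[0,0,4],[0,0,0]],[[0,0,4],[0,0,0]]]' --fingers 0.5

```text
clock: 19.85
tool_pos: [0.5, -0.2719, 0.1614]
eef_rot: [0.004, 1.0, -0.0, 0.0]
contact_force: [0.4, -0.3, 0.5]
opening: 0.498
finger_force: 0.0
```

```bash
python3 - <<'E'
from h import *
c,im,d=snap("top"); o=im[140:260,370:490]; o2=im[135:260,170:290]
cv2.imwrite("pics/t5.png",cv2.resize(np.hstack([o[:120],o2[:120]]),None,fx=3.3,fy=3.3,interpolation=cv2.INTER_CUBIC)[:,:,::-1])
P=cloud(c,d)
g=(im[...,2]>im[...,0])
np.savez("top5.npz",im=im,d=d)
c,im,d=snap("wrist","w5.png"); np.savez("wrist5.npz",im=im,d=d)
E
```

```text
(no output)
```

View pics/t5.png

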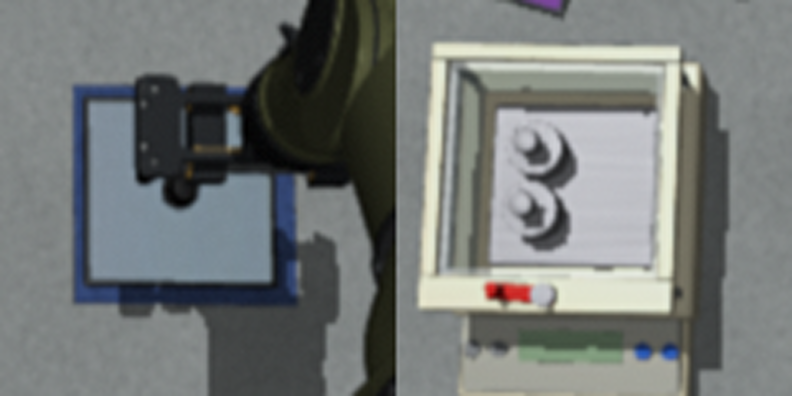

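Left half of the picture: the pane lies flat on the pad but nearer its right edge (margins about 11 vs 22 px). Right half: two weights stand on the pan and the tab lies along the rail. I'll check the offset with the wrist view.

View pics/w5.png

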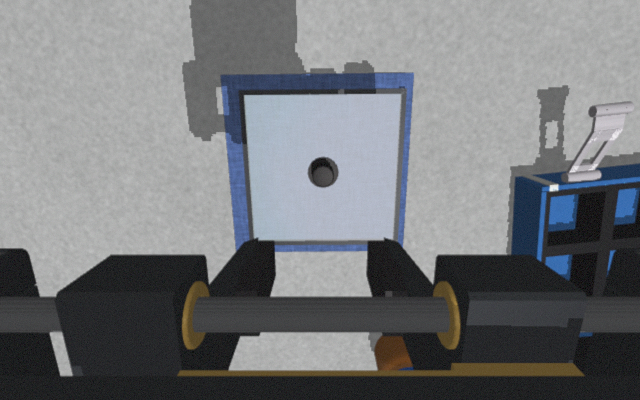

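```bash
python3 - <<'E'
from h import *
for n in("wrist","top"):
    a=np.load(n+"5.npz"); im=a["im"]; c=cal(n); P=cloud(c,a["d"]); h=cv2.cvtColor(im,cv2.COLOR_RGB2HSV)
    box=(P[...,1]<-.14)&(P[...,0]>.38)&(P[...,0]<.62)
    for nm,m in(("pad",(h[...,0]>100)&(h[...,0]<130)&(h[...,1]>120)&box&(P[...,2]<.012)),("edge",(im.max(-1)<60)&box&(P[...,2]<.02)&(P[...,2]>.004))):
        M=cv2.morphologyEx(m.astype(np.uint8),cv2.MORPH_OPEN,np.ones((2,2)))>0; q=P[M]; print(n,nm,len(q),np.round(np.percentile(q,[.5,99.5],axis=0)[:,:2],4))
E
```

```text
wrist pad 78 [[ 0.4171 -0.3686]
 [ 0.5932 -0.1825]]
wrist edge 789 [[ 0.4206 -0.3521]
 [ 0.4981 -0.2195]]
top pad 612 [[ 0.404  -0.3729]
 [ 0.5866 -0.1794]]
top edge 194 [[ 0.3832 -0.8623]
 [ 0.5147 -0.2272]]
```

The pad spans columns 221–413 and the pane 239–407, so the pane sits about 6 mm too far to +y. I'll regrip the knob, lift a little, shift it, and set it down again.

>>> step_arm --increments '[[[0,0,-3],[0,0,0]],[[0,0,-4],[0,0,0]],[[0,0,-4],[0,0,0]],[[0,0,-4],[0,0,0]],[[0,0,-2],[0,0,0]],[[0,0,-0.7],[0,0,0]],[[0,0,0],[0,0,0]],[[0,0,0],[0,0,0]],[[0,0,0],[0,0,0]],[[0,0,0],[0,0,0]]]'

```text
clock: 20.95
tool_pos: [0.5011, -0.2724, -0.0167]
eef_rot: [0.005, 1.0, -0.0, 0.001]
contact_force: [0.2, -0.6, 0.0]
opening: 0.498
finger_force: 0.0
```

>>> step_arm --increments '[[[0,0,0],[0,0,0]],[[0,0,0],[0,0,0]],[[0,0,0],[0,0,0]],[[0,0,0],[0,0,0]],[[0,0,0.2],[0,0,0]],[[0,0,0.3],[0,0,0]],[[0,0,0.3],[0,0,0]],[[0,0,0.2],[0,0,0]],[[0,0,0],[0,0,0]],[[0,0,0],[0,0,0]]]' --fingers 0

```text
clock: 21.95
tool_pos: [0.5003, -0.272, -0.0079]
eef_rot: [0.005, 1.0, 0.0, -0.0]
contact_force: [-0.5, 0.6, -2.9]
opening: 0.237
finger_force: 25.0
```

>>> step_arm --increments '[[[-0.1,-0.3,0],[0,0,0]],[[-0.1,-0.3,0],[0,0,0]],[[0,0,-0.2],[0,0,0]],[[0,0,-0.2],[0,0,0]],[[0,0,-0.2],[0,0,0]],[[0,0,-0.1],[0,0,0]],[[0,0,-0.1],[0,0,0]],[[0,0,-0.1],[0,0,0]],[[0,0,0],[0,0,0]],[[0,0,0],[0,0,0]]]'

```text
clock: 22.95
tool_pos: [0.4984, -0.2779, -0.0169]
eef_rot: [0.004, 1.0, 0.0, -0.0]
contact_force: [-1.5, -0.1, -3.7]
opening: 0.237
finger_force: 25.0
```

>>> step_arm --increments '[[[0,0,-0.1],[0,0,0]],[[0,0,0],[0,0,0]],[[0,0,0],[0,0,0]],[[0,0,0],[0,0,0]],[[0,0,0],[0,0,0]],[[0,0,0],[0,0,0]],[[0,0,0],[0,0,0]],[[0,0,0],[0,0,0]],[[0,0,0],[0,0,0]],[[0,0,0],[0,0,0]]]'

```text
clock: 23.95
tool_pos: [0.4986, -0.278, -0.0177]
eef_rot: [0.004, 1.0, -0.0, 0.0]
contact_force: [-0.9, 0.5, 2.2]
opening: 0.238
finger_force: 25.0
```

>>> step_arm --increments '[[[0,0,0.1],[0,0,0]],[[0,0,0],[0,0,0]],[[0,0,0],[0,0,0]],[[0,0,0],[0,0,0]],[[0,0,1],[0,0,0]],[[0,0,3],[0,0,0]],[[0,0,4],[0,0,0]],[[0,0,4.5],[0,0,0]],[[0,1,4.5],[0,0,0]],[[0,3,4],[0,0,0]]]' --fingers 0.5

```text
clock: 24.95
tool_pos: [0.4981, -0.241, 0.1959]
eef_rot: [0.007, 1.0, -0.001, 0.001]
contact_force: [1.4, 0.2, -0.4]
opening: 0.5
finger_force: 0.0
```

>>> step_arm --increments '[[[0,5,0],[0,0,0]],[[0,5,0],[0,0,0]],[[0,5,0],[0,0,0]],[[0,5,0],[0,0,0]],[[0,5,0],[0,0,0]],[[0,5,0],[0,0,0]],[[0,5,0],[0,0,0]],[[0,5,0],[0,0,0]],[[0,5,0],[0,0,0]],[[0,5,0],[0,0,0]]]'

```text
clock: 25.95
tool_pos: [0.4979, 0.2639, 0.1939]
eef_rot: [0.004, 1.0, 0.0, 0.0]
contact_force: [0.8, 0.1, -0.6]
opening: 0.502
finger_force: 0.0
```

```bash
python3 - <<'E'
from h import *
print(r.get_state()["tool_pos"])
c,im,d=snap("wrist"); np.savez("wrist6.npz",im=im,d=d); cv2.imwrite("pics/w6.png",im[:,:,::-1])
P=cloud(c,d)
m=(P[...,2]>.133)&(P[...,2]<.146)&(abs(P[...,0]-.502)<.07)&(abs(P[...,1]-.284)<.07)&(im.max(-1)>60)
n,l,st,ce=cv2.connectedComponentsWithStats(m.astype(np.uint8))
for i in range(1,n):
    if st[i,4]>30: q=P[l==i]; print(st[i],np.round(q.min(0),4),np.round(q.mean(0),4),np.round(q.max(0),4))
c,im,d=snap("top"); np.savez("top6.npz",im=im,d=d)
P=cloud(c,d); h=cv2.cvtColor(im,cv2.COLOR_RGB2HSV)
box=np.zeros(d.shape,bool); box[155:245,380:475]=1
blue=(h[...,0]>100)&(h[...,0]<130)&(h[...,1]>120)&box; k=(im.max(-1)<60)&box
for nm,m in(("pad",blue),("edge",k)):
    y,x=np.nonzero(m); print(nm,np.percentile(x,[1,99]),np.percentile(y,[1,99]))
cv2.imwrite("pics/t6.png",cv2.resize(im[155:245,380:475],None,fx=6,fy=6,interpolation=cv2.INTER_CUBIC)[:,:,::-1])
E
```

```text
[0.49793973 0.26393873 0.19388165]
[368 162  27  27 570] [0.4679 0.2994 0.1331] [0.4768 0.3087 0.1387] [0.4874 0.3185 0.1413]
[364 225  26  20 318] [0.5171 0.2979 0.133 ] [0.5226 0.3064 0.1382] [0.5316 0.3175 0.1411]
pad [393. 458.] [167. 231.]
edge [397. 455.] [171.98 227.  ]
```

View pics/w6.png

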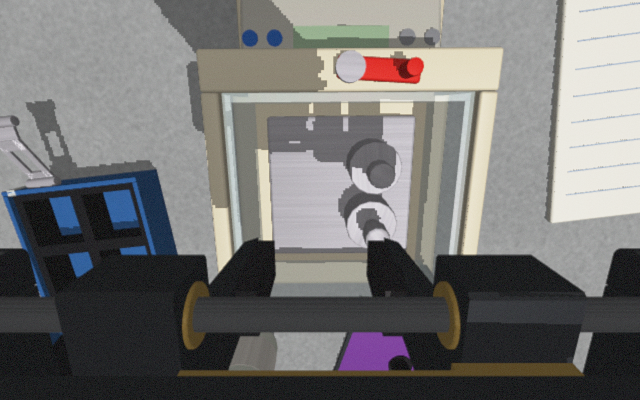

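The pane is now centred (3–5 px margins on all sides). Weight knobs are at (381,174) → (0.477, 0.309) and (377,235) → (0.526, 0.308), both with tops at z≈0.14 as expected. I'll take the rear one first.

>>> step_arm --increments '[[[1,1.5,0],[0,0,0]],[[1,1.5,0],[0,0,0]],[[0.8,1.4,0],[0,0,0]],[[0,0,-2],[0,0,0]],[[0,0,-3],[0,0,0]],[[0,0,-3],[0,0,0]],[[0,0,-2],[0,0,0]],[[0,0,-0.9],[0,0,0]],[[0,0,0],[0,0,0]],[[0,0,0],[0,0,0]]]'

```text
clock: 27.05
tool_pos: [0.5271, 0.3062, 0.0852]
eef_rot: [0.005, 1.0, 0.0, 0.001]
contact_force: [1.3, -0.4, 0.9]
opening: 0.498
finger_force: 0.0
```

>>> step_arm --increments '[[[0,0,0],[0,0,0]],[[0,0,0],[0,0,0]],[[0,0,0],[0,0,0]],[[0,0,0],[0,0,0]],[[0,0,0],[0,0,0]],[[0,0,0],[0,0,0]],[[0,0,0.3],[0,0,0]],[[0,0,0.4],[0,0,0]],[[0,0,0],[0,0,0]],[[0,0,0],[0,0,0]]]' --fingers 0 --grip_force 40

```text
clock: 28.05
tool_pos: [0.5261, 0.3054, 0.0907]
eef_rot: [0.005, 1.0, -0.0, -0.0]
contact_force: [-0.1, 0.5, -4.6]
opening: 0.211
finger_force: 40.0
```

>>> step_arm --increments '[[[0,0,1],[0,0,0]],[[0,0,2],[0,0,0]],[[0,0,3],[0,0,0]],[[0,0,3],[0,0,0]],[[0,0,2],[0,0,0]],[[0,-2,0],[0,0,0]],[[0,-3,0],[0,0,0]],[[0,-4,0],[0,0,0]],[[0,-4,0],[0,0,0]],[[0,-4,0],[0,0,0]]]'

```text
clock: 29.05
tool_pos: [0.5261, 0.1344, 0.2017]
eef_rot: [0.004, 1.0, -0.0, 0.0]
contact_force: [1.2, -0.0, -5.8]
opening: 0.213
finger_force: 40.0
```

>>> step_arm --increments '[[[0,-4,0],[0,0,0]],[[0,-3,0],[0,0,0]],[[0.5,-2,0],[0,0,0]],[[1,-1,0],[0,0,0]],[[1,-0.5,0],[0,0,0]],[[0.5,0,0],[0,0,0]],[[0,0,0],[0,0,0]],[[0,0,0],[0,0,0]],[[0,0,0],[0,0,0]],[[0,0,0],[0,0,0]]]'

```text
clock: 30.05
tool_pos: [0.556, 0.0317, 0.2011]
eef_rot: [0.004, 1.0, 0.0, -0.0]
contact_force: [0.2, -0.5, -4.4]
opening: 0.215
finger_force: 40.0
```

```bash
python3 - <<'E'
from h import *
print(r.get_state()["tool_pos"])
c,im,d=snap("wrist","w7.png"); np.savez("wrist7.npz",im=im,d=d)
P=cloud(c,d); h=cv2.cvtColor(im,cv2.COLOR_RGB2HSV)
blue=(h[...,0]>100)&(h[...,0]<130)&(h[...,1]>100)
q=P[blue&(abs(P[...,2]-.046)<.004)&(P[...,0]<.7)&(abs(P[...,1])<.12)][:,:2].astype(np.float32)
print("rim",len(q),cv2.minAreaRect(q))
m=(blue&(P[...,2]<.02)&(P[...,2]>-.005)).astype(np.uint8); n,l,st,ce=cv2.connectedComponentsWithStats(m)
for i in range(1,n):
    if st[i,4]>60: k=P[l==i]; print("floor",st[i],np.round(k.min(0),3),np.round(k.max(0),3))
E
```

```text
[0.55598503 0.03171965 0.20105726]
rim 1865 ((0.5752241611480713, 0.01234302669763565), (0.14642778038978577, 0.14158008992671967), 5.931214332580566)
floor [   0   28  142  175 4560] [ 0.405 -0.351  0.   ] [ 0.594 -0.181  0.01 ]
floor [ 303  131   51   49 2086] [0.513 0.013 0.003] [0.566 0.069 0.02 ]
floor [ 246  138   49   48 1891] [ 0.52  -0.051  0.002] [0.573 0.001 0.013]
floor [338 192  20  27 177] [0.582 0.052 0.003] [0.614 0.074 0.017]
floor [256 198  42  39 991] [ 0.589 -0.044  0.003] [0.637 0.004 0.011]
```

View pics/w7.png

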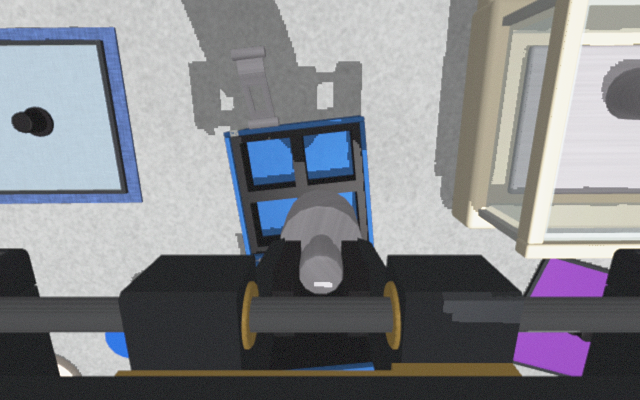

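The case's front wells are clear at (326,155) and (271,162). Case centre ≈ (0.574, 0.012), yaw 6°; front-left well (0.540, 0.041), front-right well (0.547, −0.024). Lowering into front-left.

>>> step_arm --increments '[[[-0.8,0.5,0],[0,0,0]],[[-0.8,0.4,0],[0,0,0]],[[0,0,-2],[0,0,0]],[[0,0,-3],[0,0,0]],[[0,0,-3],[0,0,0]],[[0,0,-3],[0,0,0]],[[0,0,-1],[0,0,0]],[[0,0,0],[0,0,0]],[[0,0,0],[0,0,0]],[[0,0,0],[0,0,0]]]'

```text
clock: 31.1
tool_pos: [0.5416, 0.0404, 0.0826]
eef_rot: [0.005, 1.0, 0.0, 0.001]
contact_force: [0.0, -0.3, -3.6]
opening: 0.213
finger_force: 40.0
```

>>> step_arm --increments '[[[0,0,-1],[0,0,0]],[[0,0,-1],[0,0,0]],[[0,0,-1],[0,0,0]],[[0,0,-1],[0,0,0]],[[0,0,-0.6],[0,0,0]],[[0,0,-0.4],[0,0,0]],[[0,0,-0.3],[0,0,0]],[[0,0,-0.2],[0,0,0]],[[0,0,0],[0,0,0]],[[0,0,0],[0,0,0]]]'

```text
clock: 32.1
tool_pos: [0.5406, 0.0401, 0.0263]
eef_rot: [0.004, 1.0, 0.0, 0.0]
contact_force: [0.6, 0.5, -4.1]
opening: 0.212
finger_force: 40.0
```

>>> step_arm --increments '[[[0,0,-0.2],[0,0,0]],[[0,0,-0.2],[0,0,0]],[[0,0,-0.1],[0,0,0]],[[0,0,-0.1],[0,0,0]],[[0,0,-0.1],[0,0,0]],[[0,0,-0.1],[0,0,0]],[[0,0,-0.1],[0,0,0]],[[0,0,0],[0,0,0]],[[0,0,0],[0,0,0]],[[0,0,0],[0,0,0]]]'

```text
clock: 33.1
tool_pos: [0.5405, 0.0404, 0.0185]
eef_rot: [0.004, 1.0, 0.0, 0.0]
contact_force: [-3.6, 0.2, 9.6]
opening: 0.209
finger_force: 40.0
```

>>> step_arm --increments '[[[0,0,0.1],[0,0,0]],[[0,0,0],[0,0,0]],[[0,0,0],[0,0,0]],[[0,0,0],[0,0,0]],[[0,0,0],[0,0,0]],[[0,0,1],[0,0,0]],[[0,0,3],[0,0,0]],[[0,0,4],[0,0,0]],[[0,0,5],[0,0,0]],[[0,0,4],[0,0,0]]]' --fingers 0.5

```text
clock: 34.1
tool_pos: [0.5406, 0.0401, 0.1912]
eef_rot: [0.004, 1.0, 0.0, 0.001]
contact_force: [1.8, 0.4, -0.6]
opening: 0.499
finger_force: 0.0
```

>>> step_arm --increments '[[[-0.5,2,1],[0,0,0]],[[-0.5,3,0],[0,0,0]],[[-0.5,4,0],[0,0,0]],[[-0.5,4,0],[0,0,0]],[[-0.4,4,0],[0,0,0]],[[0,4,0],[0,0,0]],[[0,3,0],[0,0,0]],[[0,2,0],[0,0,0]],[[0,0.5,0],[0,0,0]],[[0,0,0],[0,0,0]]]'

```text
clock: 35.1
tool_pos: [0.5161, 0.3051, 0.1983]
eef_rot: [0.004, 1.0, -0.0, -0.0]
contact_force: [-0.1, 0.0, 0.3]
opening: 0.503
finger_force: 0.0
```

```bash
cat > wl.py <<'E'
from h import *
print(r.get_state()["tool_pos"])
c,im,d=snap("wrist"); P=cloud(c,d)
def f(m):
    n,l,st,ce=cv2.connectedComponentsWithStats(m.astype(np.uint8))
    for i in range(1,n):
        if st[i,4]>20: q=P[l==i]; print(st[i],np.round(q.min(0),4),np.round(q.mean(0),4),np.round(q.max(0),4))
g=(im.max(-1)>60)&(im.max(-1).astype(int)-im.min(-1)<40)
print("pan"); f(g&(P[...,2]>.133)&(P[...,2]<.146)&(abs(P[...,0]-.502)<.07)&(abs(P[...,1]-.284)<.07))
c,im,d=snap("top"); P=cloud(c,d); g=(im.max(-1)>60)&(im.max(-1).astype(int)-im.min(-1)<40)
print("top case"); f(g&(P[...,2]>.06)&(P[...,2]<.085)&(abs(P[...,0]-.574)<.066)&(abs(P[...,1]-.012)<.066))
print("top pan"); f(g&(P[...,2]>.13)&(P[...,2]<.148)&(abs(P[...,0]-.502)<.07)&(abs(P[...,1]-.284)<.07))
E
python3 wl.py
```

```text
[0.51610804 0.30511222 0.19834297]
pan
[312 137  27  27 565] [0.468  0.2996 0.1335] [0.4771 0.3093 0.1389] [0.4871 0.3187 0.1413]
top case
[310 175   7   8  43] [0.5316 0.0328 0.0607] [0.54   0.0405 0.0726] [0.5489 0.0492 0.0798]
top pan
```

>>> step_arm --increments '[[[-1.9,0.2,0],[0,0,0]],[[-2,0.2,0],[0,0,0]],[[0,0,0],[0,0,0]],[[0,0,-3],[0,0,0]],[[0,0,-3],[0,0,0]],[[0,0,-3],[0,0,0]],[[0,0,-1.5],[0,0,0]],[[0,0,-0.8],[0,0,0]],[[0,0,0],[0,0,0]],[[0,0,0],[0,0,0]]]'

```text
clock: 36.2
tool_pos: [0.4785, 0.3089, 0.0858]
eef_rot: [0.005, 1.0, 0.0, 0.001]
contact_force: [1.2, 0.3, 0.7]
opening: 0.5
finger_force: 0.0
```

>>> step_arm --increments '[[[0,0,0],[0,0,0]],[[0,0,0],[0,0,0]],[[0,0,0],[0,0,0]],[[0,0,0],[0,0,0]],[[0,0,0],[0,0,0]],[[0,0,0],[0,0,0]],[[0,0,0.3],[0,0,0]],[[0,0,0.4],[0,0,0]],[[0,0,0],[0,0,0]],[[0,0,0],[0,0,0]]]' --fingers 0 --grip_force 40

```text
clock: 37.2
tool_pos: [0.4772, 0.3089, 0.0918]
eef_rot: [0.004, 1.0, -0.0, -0.0]
contact_force: [0.3, -0.3, -5.0]
opening: 0.216
finger_force: 40.0
```

>>> step_arm --increments '[[[0,0,1],[0,0,0]],[[0,0,2],[0,0,0]],[[0,0,3],[0,0,0]],[[0,0,3],[0,0,0]],[[0,0,2],[0,0,0]],[[0,-2,0],[0,0,0]],[[0.9,-4,0],[0,0,0]],[[1,-4,0],[0,0,0]],[[1,-4,0],[0,0,0]],[[1,-4,0],[0,0,0]]]'

```text
clock: 38.2
tool_pos: [0.5164, 0.1274, 0.2027]
eef_rot: [0.004, 1.0, -0.0, 0.0]
contact_force: [0.2, 0.1, -5.3]
opening: 0.21
finger_force: 40.0
```

>>> step_arm --increments '[[[1,-4,0],[0,0,0]],[[1,-4,0],[0,0,0]],[[1,-4,0],[0,0,0]],[[0,-2.2,0],[0,0,0]],[[0,-1,0],[0,0,0]],[[0,0,0],[0,0,0]],[[0,0,-2],[0,0,0]],[[0,0,-3],[0,0,0]],[[0,0,-3],[0,0,0]],[[0,0,-1],[0,0,0]]]'

```text
clock: 39.2
tool_pos: [0.5444, -0.0201, 0.11]
eef_rot: [0.003, 1.0, 0.001, -0.002]
contact_force: [-0.8, -0.5, -5.9]
opening: 0.216
finger_force: 40.0
```

>>> step_arm --increments '[[[0.1,-0.3,0],[0,0,0]],[[0,0,0],[0,0,0]],[[0,0,-2],[0,0,0]],[[0,0,-1],[0,0,0]],[[0,0,0],[0,0,0]],[[0,0,0],[0,0,0]],[[0,0,0],[0,0,0]],[[0,0,0],[0,0,0]],[[0,0,0],[0,0,0]],[[0,0,0],[0,0,0]]]'

```text
clock: 40.2
tool_pos: [0.5475, -0.026, 0.0823]
eef_rot: [0.005, 1.0, 0.0, 0.0]
contact_force: [-0.0, 0.9, -4.6]
opening: 0.215
finger_force: 40.0
```

>>> step_arm --increments '[[[-0.1,0.2,0],[0,0,0]],[[0,0,0],[0,0,0]],[[0,0,-1],[0,0,0]],[[0,0,-1.5],[0,0,0]],[[0,0,-1.5],[0,0,0]],[[0,0,-1],[0,0,0]],[[0,0,-0.5],[0,0,0]],[[0,0,0],[0,0,0]],[[0,0,0],[0,0,0]],[[0,0,0],[0,0,0]]]'

```text
clock: 41.2
tool_pos: [0.5469, -0.024, 0.0277]
eef_rot: [0.005, 1.0, 0.0, 0.001]
contact_force: [1.0, -0.4, -4.5]
opening: 0.209
finger_force: 40.0
```

>>> step_arm --increments '[[[0,0,-0.2],[0,0,0]],[[0,0,-0.2],[0,0,0]],[[0,0,-0.1],[0,0,0]],[[0,0,-0.1],[0,0,0]],[[0,0,-0.1],[0,0,0]],[[0,0,-0.1],[0,0,0]],[[0,0,-0.1],[0,0,0]],[[0,0,0],[0,0,0]],[[0,0,0],[0,0,0]],[[0,0,0],[0,0,0]]]'

```text
clock: 42.2
tool_pos: [0.5465, -0.024, 0.0196]
eef_rot: [0.005, 1.0, -0.0, 0.0]
contact_force: [-3.9, -0.0, 9.8]
opening: 0.216
finger_force: 40.0
```

>>> step_arm --increments '[[[0,0,0.1],[0,0,0]],[[0,0,0],[0,0,0]],[[0,0,0],[0,0,0]],[[0,0,0],[0,0,0]],[[0,0,0],[0,0,0]],[[0,0,1],[0,0,0]],[[0,0,4],[0,0,0]],[[0,0,5],[0,0,0]],[[0,0,5],[0,0,0]],[[0,0,5],[0,0,0]]]' --fingers 0.5

```text
clock: 43.2
tool_pos: [0.5459, -0.024, 0.2218]
eef_rot: [0.004, 1.0, 0.0, 0.0]
contact_force: [1.5, -0.4, -0.5]
opening: 0.498
finger_force: 0.0
```

```bash
python3 wl.py; python3 - <<'E'
from h import *
s=r.get_state()["tool_pos"]; print(s)
c,im,d=snap("top"); np.savez("top8.npz",im=im,d=d); P=cloud(c,d)
m=(P[...,2]>.207)&(P[...,2]<.225)&(P[...,0]>.62)&(P[...,0]<.76)&(abs(P[...,1]-.04)<.09); q=P[m]; print("lid high",len(q),q.min(0),q.mean(0),q.max(0))
cv2.imwrite("pics/t8.png",cv2.resize(im[90:235,270:470],None,fx=4,fy=4,interpolation=cv2.INTER_CUBIC)[:,:,::-1])
c,im,d=snap("side"); np.savez("side8.npz",im=im,d=d)
E
```

```text
[ 0.54585942 -0.0239669   0.22177528]
pan
top case
[334 173   7   8  45] [ 0.5372 -0.032   0.061 ] [ 0.5456 -0.024   0.0726] [ 0.5557 -0.0156  0.0779]
[310 175   7   8  45] [0.5307 0.0328 0.0636] [0.5395 0.0403 0.0731] [0.5488 0.0491 0.0782]
top pan
[ 0.5509188  -0.02343009  0.22631442]
lid high 75 [0.68332281 0.03614209 0.20797715] [0.68917533 0.06241647 0.21363214] [0.6955066  0.08744573 0.21898152]
```

View pics/t8.png

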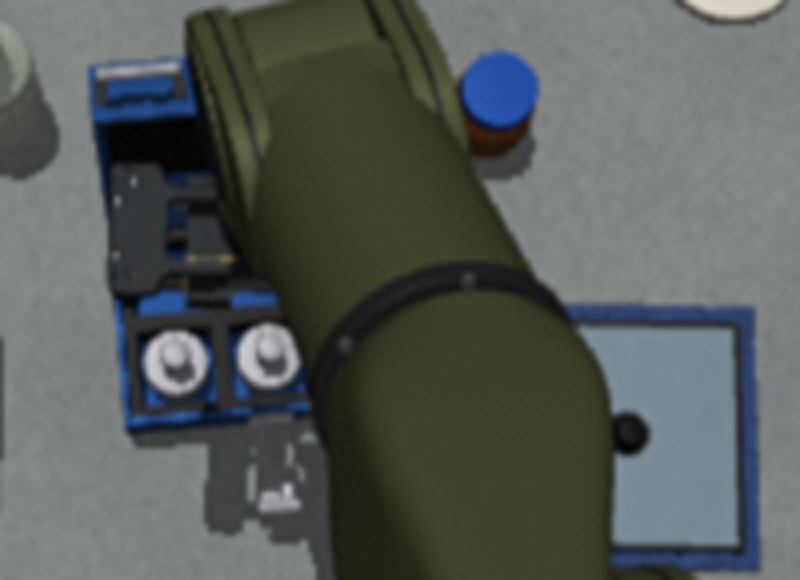

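Both weights stand upright in the front wells (knobs at crop (175,350) and (268,345)). The lid pull measures (0.689, 0.063, 0.213), which matches the geometry for lid angle 1.75. I'll push the lid from behind the pull with closed fingers, then press it down from above.

>>> step_arm --increments '[[[2,1.5,0],[0,0,0]],[[3,2,0],[0,0,0]],[[3,2,0],[0,0,0]],[[3,2,0],[0,0,0]],[[3,1.2,0],[0,0,0]],[[2.5,0,0],[0,0,0]],[[0.5,0,0],[0,0,0]],[[0,0,0],[0,0,0]],[[0,0,0],[0,0,0]],[[0,0,0],[0,0,0]]]' --fingers 0 --grip_force 20

```text
clock: 44.4
tool_pos: [0.7152, 0.0626, 0.219]
eef_rot: [0.005, 1.0, -0.0, -0.001]
contact_force: [-0.0, 0.2, -0.3]
opening: 0.006
finger_force: 0.0
```

>>> step_arm --increments '[[[0,0,-2],[0,0,0]],[[0,0,-2],[0,0,0]],[[0,0,-1.3],[0,0,0]],[[0,0,0],[0,0,0]],[[-1,-0.1,0.2],[0,0,0]],[[-1,-0.1,0.1],[0,0,0]],[[-1,-0.1,0.1],[0,0,0]],[[-1,-0.1,0.1],[0,0,0]],[[-1,-0.1,0],[0,0,0]],[[-0.5,-0.1,0],[0,0,0]]]'

```text
clock: 45.4
tool_pos: [0.6626, 0.0575, 0.1732]
eef_rot: [0.004, 1.0, 0.001, 0.002]
contact_force: [1.6, 1.6, 1.1]
opening: 0.003
finger_force: 1.0
```

>>> step_arm --increments '[[[-1,-0.1,-0.1],[0,0,0]],[[-1,-0.1,-0.1],[0,0,0]],[[-1,-0.1,-0.1],[0,0,0]],[[-1,-0.1,-0.2],[0,0,0]],[[-1,-0.1,-0.2],[0,0,0]],[[-1,-0.1,-0.3],[0,0,0]],[[-1,-0.1,-0.4],[0,0,0]],[[-1,-0.1,-0.4],[0,0,0]],[[0,0,0],[0,0,0]],[[0,0,0],[0,0,0]]]'

```text
clock: 46.4
tool_pos: [0.5817, 0.049, 0.1535]
eef_rot: [0.005, 1.0, -0.0, 0.0]
contact_force: [0.4, -0.1, 0.1]
opening: 0.005
finger_force: 0.0
```

```bash
python3 - <<'E'
from h import *
print(r.get_state()["tool_pos"])
c,im,d=snap("side","s9.png",(310,100,460,260),3.6)
E
```

```text
[0.58167687 0.04902338 0.15350568]
```

View pics/s9.png

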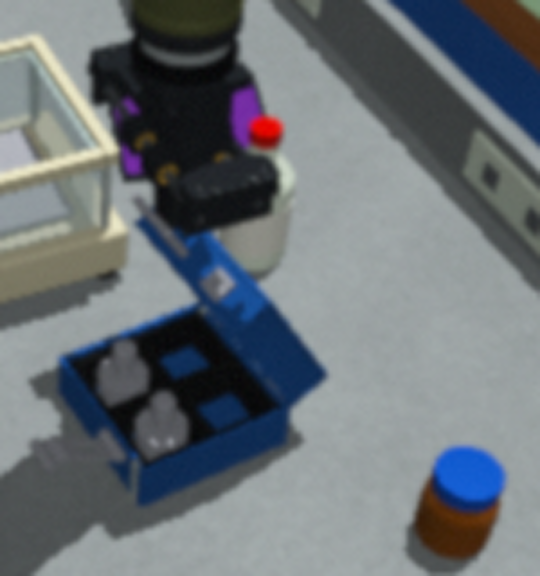

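The picture shows the lid about half shut with the fingers behind the pull, and both weights standing. I'll continue the arc.

>>> step_arm --increments '[[[-0.8,-0.1,-0.4],[0,0,0]],[[-0.8,-0.1,-0.4],[0,0,0]],[[-0.8,-0.1,-0.5],[0,0,0]],[[-0.9,0,-0.7],[0,0,0]],[[-0.7,-0.1,-0.6],[0,0,0]],[[-0.6,-0.1,-0.6],[0,0,0]],[[-0.6,-0.1,-0.6],[0,0,0]],[[-0.5,0,-0.6],[0,0,0]],[[0,0,0],[0,0,0]],[[0,0,0],[0,0,0]]]'

```text
clock: 47.45
tool_pos: [0.5239, 0.0429, 0.1089]
eef_rot: [0.004, 1.0, -0.0, -0.001]
contact_force: [0.0, -0.7, -0.2]
opening: 0.007
finger_force: 0.0
```

```bash
cat > lid.py <<'E'
from h import *
s=r.get_state(); print(s["tool_pos"],s["contact_force"])
for n in("top","side"):
    c,im,d=snap(n); P=cloud(c,d); h=cv2.cvtColor(im,cv2.COLOR_RGB2HSV)
    m=(h[...,0]>100)&(h[...,0]<130)&(h[...,1]>100)&(P[...,2]>.06)&(P[...,2]<.25)&(P[...,0]>.45)&(P[...,0]<.75)&(P[...,1]>-.08)&(P[...,1]<.1)
    q=P[m]; print(n,"blue lid",len(q),np.round(np.percentile(q,[1,50,99],axis=0),3).tolist())
    L=q-np.array([.645,.0197,.046]); xl=L[:,0]*.9945+L[:,1]*.1045; yl=-L[:,0]*.1045+L[:,1]*.9945
    for lo in range(-150,80,20):
        k=(xl*1000>=lo)&(xl*1000<lo+20)
        if k.sum()>3: print(lo,k.sum(),np.round(np.percentile(L[k,2]*1000,[10,50,90]),1))
    m=(im.min(-1)>110)&(im.max(-1).astype(int)-im.min(-1)<40)&(P[...,0]<.53)&(P[...,0]>.38)&(abs(P[...,1]+.03)<.05)&(P[...,2]>.02)
    q=P[m]; print(n,"hasp",len(q),np.round(np.percentile(q,[2,50,98],axis=0),3).tolist() if len(q) else 0)
E
python3 lid.py
```

```text
[0.52394821 0.04291832 0.10887191] [ 0.00374738 -0.68637643 -0.22265085]
top blue lid 162 [[0.618, -0.053, 0.08], [0.648, -0.038, 0.096], [0.67, -0.016, 0.12]]
-50 8 [70.3 73.2 75. ]
-30 50 [57.  60.1 67.4]
-10 69 [41.4 48.2 53.8]
10 35 [35.6 38.7 41.7]
top hasp 0 0
side blue lid 1241 [[0.525, -0.063, 0.069], [0.592, -0.038, 0.125], [0.664, 0.076, 0.221]]
-150 9 [167.5 169.7 173.2]
-130 109 [ 83.4  88.4 167.1]
-110 252 [ 89.4 105.1 115.4]
-90 159 [ 69.   99.3 108.9]
-70 160 [53.7 85.5 94.5]
-50 159 [41.1 72.8 80.9]
-30 175 [31.3 59.8 67.5]
-10 160 [32.1 47.1 53.6]
10 58 [35.4 38.9 41.5]
side hasp 5 [[0.477, -0.041, 0.048], [0.48, -0.037, 0.05], [0.484, -0.037, 0.051]]
```

>>> step_arm --increments '[[[0,0,2],[0,0,0]],[[0,0,3],[0,0,0]],[[2,0,1],[0,0,0]],[[2,0,0],[0,0,0]],[[0,0,0],[0,0,0]],[[0,0,-2],[0,0,0]],[[0,0,-2],[0,0,0]],[[-0.3,0,-1],[0,0,0]],[[-0.3,0,-1],[0,0,0]],[[-0.3,0,-1],[0,0,0]]]'

```text
clock: 48.55
tool_pos: [0.5549, 0.0431, 0.0989]
eef_rot: [0.004, 1.0, 0.0, 0.0]
contact_force: [-1.0, 0.5, 1.6]
opening: 0.004
finger_force: 0.8
```

>>> step_arm --increments '[[[-0.3,0,-0.8],[0,0,0]],[[-0.3,0,-0.8],[0,0,0]],[[-0.3,0,-0.7],[0,0,0]],[[-0.3,0,-0.6],[0,0,0]],[[-0.3,0,-0.5],[0,0,0]],[[-0.3,0,-0.5],[0,0,0]],[[0,0,-0.4],[0,0,0]],[[0,0,-0.3],[0,0,0]],[[0,0,0],[0,0,0]],[[0,0,0],[0,0,0]]]'

```text
clock: 49.55
tool_pos: [0.5377, 0.0432, 0.0531]
eef_rot: [0.004, 1.0, 0.0, 0.0]
contact_force: [-0.2, -0.3, 0.1]
opening: 0.001
finger_force: 0.0
```

>>> step_arm --increments '[[[0,0,-0.1],[0,0,0]],[[0,0,-0.1],[0,0,0]],[[0,0,-0.1],[0,0,0]],[[0,0,0],[0,0,0]],[[0,0,0],[0,0,0]],[[0,0,0],[0,0,0]],[[0,0,0],[0,0,0]],[[0,0,0],[0,0,0]],[[0,0,0],[0,0,0]],[[0,0,0],[0,0,0]]]'

```text
clock: 50.55
tool_pos: [0.5374, 0.0431, 0.0501]
eef_rot: [0.004, 1.0, 0.0, 0.0]
contact_force: [0.1, -0.7, 0.7]
opening: 0.007
finger_force: 0.0
```

>>> step_arm --increments '[[[0,0,-0.1],[0,0,0]],[[0,0,0],[0,0,0]],[[0,0,-0.1],[0,0,0]],[[0,0,0],[0,0,0]],[[0,0,0],[0,0,0]],[[0,0,0],[0,0,0]],[[0,0,0],[0,0,0]],[[0,0,0],[0,0,0]],[[0,0,0],[0,0,0]],[[0,0,0],[0,0,0]]]'

```text
clock: 51.55
tool_pos: [0.5374, 0.043, 0.0489]
eef_rot: [0.004, 1.0, -0.0, 0.0]
contact_force: [-3.0, -0.5, 8.9]
opening: 0.003
finger_force: 4.4
```

```bash
python3 lid.py
```

```text
[0.53738534 0.04302602 0.0489188 ] [-3.02204911 -0.47066344  8.93280592]Traceback (most recent call last):
  File "lid.py", line 6, in <module>
    q=P[m]; print(n,"blue lid",len(q),np.round(np.percentile(q,[1,50,99],axis=0),3).tolist())
                                               ~~~~~~~~~~~~~^^^^^^^^^^^^^^^^^^^^
    return _quantile_unchecked(
        a, q, axis, out, overwrite_input, method, keepdims, weights)
    return _ureduce(a,
                    func=_quantile_ureduce_func,
    ...<5 lines>...
                    overwrite_input=overwrite_input,
                    method=method)
    r = func(a, **kwargs)
    result = _quantile(arr,
                       quantiles=q,
    ...<2 lines>...
                       out=out,
                       weights=wgt)
    slices_having_nans = np.isnan(arr[-1, ...])
                                  ~~~^^^^^^^^^
IndexError: index -1 is out of bounds for axis 0 with size 0
```

>>> step_arm --increments '[[[0,0,-0.1],[0,0,0]],[[0,0,0],[0,0,0]],[[0,0,0],[0,0,0]],[[0,0,0.2],[0,0,0]],[[0,0,3],[0,0,0]],[[0,0,4],[0,0,0]],[[0,-2,4],[0,0,3]],[[0,-3,0],[0,0,3]],[[-0.5,-2.5,0],[0,0,0.5]],[[0,0,0],[0,0,0]]]' --fingers 0.6

```text
clock: 52.6
tool_pos: [0.5312, -0.0376, 0.159]
eef_rot: [-0.049, 0.999, -0.002, -0.001]
contact_force: [-0.9, -0.5, -0.5]
opening: 0.595
finger_force: 0.0
```

```bash
cat > hasp.py <<'E'
from h import *
s=r.get_state(); print(s["tool_pos"],s["eef_rot"])
for n in("wrist","top","side"):
    c,im,d=snap(n); P=cloud(c,d); h=cv2.cvtColor(im,cv2.COLOR_RGB2HSV)
    L=P-np.array([.5025,-.0256,.038]); xl=L[...,0]*.9945+L[...,1]*.1045; yl=-L[...,0]*.1045+L[...,1]*.9945; zl=L[...,2]
    m=(im.min(-1)>60)&(im.max(-1).astype(int)-im.min(-1)<45)&(abs(yl)<.02)&(xl>-.09)&(xl<.02)&(zl>-.02)&(zl<.09)&(d>0)
    print(n,"hasp px",m.sum())
    for lo in range(-90,20,10):
        k=m&(xl*1000>=lo)&(xl*1000<lo+10)
        if k.sum()>3: print("  x",lo,k.sum(),"y",np.round(np.percentile(yl[k]*1000,[3,50,97]),1),"z",np.round(np.percentile(zl[k]*1000,[5,50,95]),1))
    m=(h[...,0]>100)&(h[...,0]<130)&(h[...,1]>100)&(P[...,2]>.05)&(P[...,2]<.12)&(abs(xl-.075)<.07)&(yl>-.045)&(yl<.105)
    if m.sum()>20: print("  lid top",m.sum(),[np.round(np.percentile(P[...,2][m&(abs(xl-a)<.015)]*1000,[10,50,90]),1) for a in(.02,.05,.1,.13) if (m&(abs(xl-a)<.015)).sum()>3])
E
python3 hasp.py
```

```text
[ 0.53117723 -0.03755771  0.15895093] [-4.85737154e-02  9.98817499e-01 -1.81945316e-03 -9.42261125e-04]
wrist hasp px 2486
  x -70 400 y [-13.8  -0.5  14.3] z [26.5 28.3 29.8]
  x -60 426 y [-11.5   0.5  11.8] z [23.5 24.9 27.5]
  x -50 386 y [-11.    0.3  11.6] z [20.8 23.7 25.2]
  x -40 246 y [-11.5   0.8  11.8] z [14.6 18.4 20.9]
  x -30 161 y [-11.5  -6.3  11.7] z [ 8.5 11.5 14.4]
  x -20 217 y [-11.5   0.7  11.6] z [ 2.   4.7 27.7]
  x -10 383 y [-13.4  -1.   13.7] z [ 0.1  3.4 30.9]
  x 0 267 y [-12.5  -0.4  13.7] z [ 2.9 33.6 38.3]
  lid top 18466 [array([84.5, 85.3, 86.2]), array([84.5, 85.3, 86.1]), array([84.5, 85.3, 86.1]), array([84.4, 85.2, 86. ])]
top hasp px 200
  x -70 33 y [-14.4  -0.8  12.6] z [24.  28.7 31.3]
  x -60 31 y [-12.3  -2.1   9.3] z [22.3 26.2 30.2]
  x -50 32 y [-11.2   1.3  10.8] z [20.1 23.7 28.2]
  x -40 23 y [-12.1  -3.6   9.7] z [14.8 20.3 24.2]
  x -30 15 y [-11.    5.8  11.4] z [ 7.2 11.7 17.3]
  x -20 20 y [-12.1  -0.7  10.4] z [ 0.8  7.9 11.4]
  x -10 36 y [-13.1   0.1  11.9] z [-1.   4.  30.2]
  x 0 10 y [-10.    0.   10.6] z [ 1.6  6.9 35.7]
  lid top 1062 [array([83.3, 86. , 89. ]), array([83.5, 86.5, 89.4]), array([82.7, 86.1, 89.9]), array([83. , 86. , 89.1])]
side hasp px 189
  x -70 33 y [-17.1  -3.7  11.9] z [25.4 30.  31.9]
  x -60 22 y [-13.2  -1.8  10.7] z [24.9 26.2 29.6]
  x -50 25 y [-11.8  -0.3  11.7] z [22.  24.4 26.5]
  x -40 17 y [-11.9  -2.2  12.1] z [15.9 18.7 21.8]
  x -30 11 y [-12.   -8.2   7.4] z [ 9.  12.5 14.7]
  x -20 20 y [-12.3  -2.4   8.1] z [ 3.1  6.5 30.3]
  x -10 46 y [-15.7  -1.9   9.8] z [ 0.4  6.1 33.8]
  x 0 15 y [-15.   -3.8   7.5] z [ 2.5 25.3 37.9]
  lid top 1754 [array([73.6, 86.7, 88.9]), array([73.2, 86.6, 88.9]), array([69.7, 86.4, 88.4]), array([68.6, 86.3, 88.3])]
```

Lid shut (top flat at 86 mm). The lip measures (0.440, −0.032, 0.061). I'll grip its two ends with the fingers along the case's y and swing it up the arc.

>>> step_arm --increments '[[[-3,0.2,0],[0,0,0]],[[-3,0.2,0],[0,0,0]],[[-3,0.15,0],[0,0,0]],[[-0.1,0,-2],[0,0,0]],[[0,0,-3],[0,0,0]],[[0,0,-3],[0,0,0]],[[0,0,-3],[0,0,0]],[[0,0,-2],[0,0,0]],[[0,0,-1.2],[0,0,0]],[[0,0,0],[0,0,0]]]'

```text
clock: 53.75
tool_pos: [0.4408, -0.0246, 0.0155]
eef_rot: [-0.054, 0.999, 0.0, -0.001]
contact_force: [0.3, -0.0, 0.5]
opening: 0.597
finger_force: 0.0
```

>>> step_arm --increments '[[[0,0,0],[0,0,0]],[[0,0,0],[0,0,0]],[[0,0,0],[0,0,0]],[[0,0,0],[0,0,0]],[[0,0,0],[0,0,0]],[[0,0,0],[0,0,0]],[[0,0,0],[0,0,0]],[[0,0,0],[0,0,0]],[[0,0,0],[0,0,0]],[[0,0,0],[0,0,0]]]' --fingers 0 --grip_force 15

```text
clock: 54.75
tool_pos: [0.4427, -0.0318, 0.0181]
eef_rot: [-0.049, 0.999, -0.003, 0.001]
contact_force: [3.0, -12.4, -2.1]
opening: 0.331
finger_force: 15.0
```

>>> step_arm --increments '[[[0,-0.6,0],[0,0,0]],[[0.38,0.04,0.85],[0,0,0]],[[0.54,0.06,0.85],[0,0,0]],[[0.66,0.07,0.76],[0,0,0]],[[0.77,0.08,0.65],[0,0,0]],[[0.85,0.09,0.54],[0,0,0]],[[0.9,0.1,0.39],[0,0,0]],[[0.98,0.1,0.25],[0,0,0]],[[0.1,0,0],[0,0,0]],[[0,0,0],[0,0,0]]]'

```text
clock: 55.75
tool_pos: [0.4925, -0.0268, 0.0608]
eef_rot: [-0.052, 0.999, 0.0, -0.0]
contact_force: [-2.5, 1.1, 4.9]
opening: 0.339
finger_force: 15.0
```

```bash
python3 hasp.py | grep -v lid
```

```text
[ 0.49251995 -0.02677118  0.06075046] [-5.23626671e-02  9.98628108e-01  2.21937814e-04 -6.18245054e-05]
wrist hasp px 2567
  x -20 1418 y [-13.6   0.5  14.3] z [31.  69.3 70.9]
  x -10 935 y [-13.2  -0.1  13.7] z [ 1.7 22.5 68.8]
  x 0 214 y [-15.9   2.3  16.3] z [-8.6 15.  46.2]
top hasp px 0
side hasp px 48
  x -20 11 y [-7.3 -0.6 14.5] z [23.  66.8 70.7]
  x -10 34 y [-16.3 -10.1   2.7] z [ 4.  14.8 33.8]
```

>>> step_arm --increments '[[[0.2,0,0],[0,0,0]],[[0,0,0],[0,0,0]],[[0.2,0,0],[0,0,0]],[[0,0,0],[0,0,0]],[[0,0,0],[0,0,0]],[[0,0,0],[0,0,0]],[[0,0,0],[0,0,0]],[[0,0,0],[0,0,0]],[[0,0,0],[0,0,0]],[[0,0,0],[0,0,0]]]'

```text
clock: 56.9
tool_pos: [0.4926, -0.0269, 0.0606]
eef_rot: [-0.053, 0.999, -0.0, -0.003]
contact_force: [-8.9, 2.0, 12.6]
opening: 0.337
finger_force: 15.0
```

>>> step_arm --increments '[[[-0.2,0,0],[0,0,0]],[[0,0,0],[0,0,0]],[[0,0,0],[0,0,0]],[[0,0,0],[0,0,0]],[[0,0,0],[0,0,0]],[[0,0,1],[0,0,0]],[[0,0,3],[0,0,0]],[[0,0,4],[0,0,0]],[[0,0,4],[0,0,0]],[[0,0,0],[0,0,0]]]' --fingers 0.6

```text
clock: 57.9
tool_pos: [0.4987, -0.0267, 0.185]
eef_rot: [-0.052, 0.999, 0.0, 0.005]
contact_force: [1.6, 0.5, 0.5]
opening: 0.601
finger_force: 0.0
```

```bash
python3 hasp.py; python3 - <<'E'
from h import *
c,im,d=snap("side"); P=cloud(c,d); h=cv2.cvtColor(im,cv2.COLOR_RGB2HSV)
c,im,d=snap("top"); P=cloud(c,d); h=cv2.cvtColor(im,cv2.COLOR_RGB2HSV)
red=((h[...,0]<8)|(h[...,0]>174))&(h[...,1]>140)&(P[...,0]<.46)&(abs(P[...,1]-.29)<.08)
q=P[red]; print("tab",len(q),cv2.minAreaRect(q[:,:2].astype(np.float32)))
box=np.zeros(d.shape,bool); box[155:245,380:475]=1
for nm,m in(("pad",(h[...,0]>100)&(h[...,0]<130)&(h[...,1]>120)&box),("edge",(im.max(-1)<60)&box)):
    y,x=np.nonzero(m); print(nm,len(x),np.percentile(x,[1,99]),np.percentile(y,[1,99]))
E
```

```text
[ 0.49867249 -0.0266962   0.18503985] [-5.19535314e-02  9.98636818e-01  9.63645154e-06  5.03355306e-03]
wrist hasp px 678
  x -20 419 y [-13.7   0.   13.7] z [60.6 69.5 71. ]
  x -10 133 y [-13.7   0.9  14.1] z [-0.6 51.2 68.8]
  x 0 126 y [-18.7   0.5  19. ] z [ 3.5 35.2 38.4]
  lid top 12496 [array([84.4, 85.3, 86.2]), array([84.4, 85.3, 86.2]), array([84.5, 85.3, 86.1])]
top hasp px 48
  x -20 33 y [-14.1   1.7  14.3] z [66.6 70.2 75.1]
  x -10 10 y [ 0.7  9.2 14.4] z [ 1.7 56.4 71.8]
  x 0 5 y [ 1.7  6.8 10.9] z [ 9.9 36.3 37.9]
  lid top 566 [array([82.1, 85.6, 87.9]), array([82.7, 85.7, 89.1]), array([82.9, 86. , 89. ]), array([83.1, 86.3, 89.2])]
side hasp px 100
  x -20 39 y [-15.5  -3.7  12. ] z [26.4 69.8 73.4]
  x -10 53 y [-15.4  -9.6   8. ] z [ 4.3 28.5 62.3]
  x 0 8 y [-15.3  -8.8  14.4] z [ 0.9 23.9 39.8]
  lid top 1822 [array([73.4, 86.6, 88.8]), array([71.8, 86.7, 88.7]), array([73.7, 86.5, 88.7]), array([70.8, 86.6, 88.8])]
tab 53 ((0.4067971110343933, 0.3076471984386444), (0.026781193912029266, 0.010261966846883297), 89.60270690917969)
pad 411 [397.1 458. ] [167.  230.9]
edge 3655 [380. 456.] [161. 244.]
```

>>> step_arm --increments '[[[0,1,1],[0,0,0]],[[-1,3,1],[0,0,0]],[[-1,3,0],[0,0,0]],[[-1,3,0],[0,0,0]],[[-1,3,0],[0,0,0]],[[-1,3,0],[0,0,0]],[[0,3,0],[0,0,0]],[[0,0,0],[0,0,0]],[[0,0,0],[0,0,0]],[[0,0,0],[0,0,0]]]'

```text
clock: 59.15
tool_pos: [0.445, 0.162, 0.1998]
eef_rot: [-0.052, 0.999, -0.001, -0.001]
contact_force: [0.0, 0.2, 0.2]
opening: 0.601
finger_force: 0.0
```

```bash
python3 - <<'E'
from h import *
print(r.get_state()["tool_pos"])
c,im,d=snap("top"); P=cloud(c,d); h=cv2.cvtColor(im,cv2.COLOR_RGB2HSV)
red=((h[...,0]<8)|(h[...,0]>174))&(h[...,1]>140)&(P[...,0]<.46)&(abs(P[...,1]-.29)<.08)
q=P[red]; print("tab",len(q),cv2.minAreaRect(q[:,:2].astype(np.float32)) if len(q) else 0)
box=np.zeros(d.shape,bool); box[155:245,380:475]=1
for nm,m in(("pad",(h[...,0]>100)&(h[...,0]<130)&(h[...,1]>120)&box),("edge",(im.max(-1)<60)&box)):
    y,x=np.nonzero(m); print(nm,len(x),np.percentile(x,[1,99]),np.percentile(y,[1,99]))
for n in("top","side"):
    if n=="side": c,im,d=snap(n); P=cloud(c,d)
    b=(abs(P[...,0]-.502)<.065)&(abs(P[...,1]-.284)<.065)&(P[...,2]>.05)&(P[...,2]<.15)
    print(n,"pan heights",b.sum(),np.round(np.percentile(P[...,2][b],[1,50,95,99.5]),3))
E
```

```text
[0.44496119 0.16197163 0.19976123]
tab 55 ((0.4067379832267761, 0.30816131830215454), (0.010220271535217762, 0.026697395369410515), 0.574134886264801)
pad 813 [393. 458.] [167. 231.]
edge 266 [397. 455.] [171.   227.35]
top pan heights 245 [0.06  0.072 0.076 0.078]
side pan heights 323 [0.068 0.073 0.076 0.077]
```

Pan empty, pane centred, tab aside, lid and hasp shut. Handing in.

```bash
python3 -c "
from plant import r
print(r.finish_job())"
```

```text
the job is handed in; nothing more can be done
None
```

I handed in the job at about 59 s: the tab is aside, the glass pane is centred on the felt pad, the two weights found are in the case's front wells, the lid is shut, and the hasp is home. The hand-in call returned no verdict.

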